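# Group photo of the dye jars

### The arm

A 6-joint arm with a two-finger parallel gripper is mounted at the origin on the work surface. World frame = base frame: x ahead of the robot, y to its left, z up, the work surface at z = 0. Lengths are in m, angles in degrees, forces in N, time in s.
With the tool pointing down it reaches from about 0.4 to 0.825 m from the base axis. Payload 7 kg.
Tool frame: the origin (TCP) lies midway between the tips of the shut fingers; the grasp point (between the pads) lies 19 mm behind it; z points along the fingers, y is the direction in which the jaws open and shut (so a half turn about z gives the same grasp; the last joint's range is limited). The gripper opens to 88 mm and grips with 3 to 60 N. Pads are 19 mm wide; open, the fingers measure 130 mm over their backs; the gripper's body (78 mm by 193 mm) begins 47 mm behind the grasp point.
Start: joints at [16.507, 20.546, 0.682, 0, -70.136, -16.507], TCP at [0.675, -0, 0.227] pointing down, gripper open.
Joint ranges: [-176.03, 176.03], [-82.01, 121.73], [-58.28, 71.71], [-173.87, 95.51], [-174.79, -0.11], [-173.66, 173.66]. Speed limits (degrees/s): [136.94, 136.94, 172.46, 180, 180, 180].

### API

Orientations are given as [roll, pitch, yaw] about the fixed x, y, z axes, in that order (R = Rz(yaw) Ry(pitch) Rx(roll)).
In Python, from plant import r gives the robot as it stands.
- The arm moves only by the tool carry_out, never from a script. Its argument "motion" is one flat list of numbers, 7 for each row, row after row: the turn, a rotation vector about the tool's x, y, z in degrees, then the shift along the tool's x, y, z in cm, then the finger opening in cm, from 0 to 8.76. A call has 1 to 20 rows; each row shifts and turns the commanded pose from where the row before left it, along the tool's axes as they then stand; what a row does not reach is not made up. A row lasts 1/12 s, in which the tool goes at most 41.7 mm and 7.16 degrees, less where a joint would pass 70% of its speed; a pose out of reach is approached as far as the arm can. A call is refused whole if a number of a shift passes 4.17 or a number of a turn 7.16, either way. A call with a gripper value outside its range is refused whole. The fingers move at their own pace and stop on an object; "grip_force" is the grip in N (left out, the last holds). Time passes only in rows, so rows that do not move let the fingers close. It gives the time, the measured TCP pose, the force and the opening at its end, in the units of the state.
- r.get_state(): the state, without advancing time (a new reading comes with each control period).
- r.capture(name): name is "scene" or "side" or "wrist"; returns a dict with "pixels" (400x640x3 uint8, red, green, blue), "K" (3x3 intrinsics, pixels), "R" (3x3) and "t" (3): a world point X has camera coordinates R X + t. Camera axes: x right, y down, z forward; pixel columns grow to the right and rows downward; lengths in m; the calibration is good to about 2 mm. A picture is of the moment at which its call begins. There is no depth.
- r.close_job(): hands the job in, once; it reports no verdict.
The state is a dict: "time_s": time; "joints": joint angles; "qd": joint speeds; "joint_torque": joint torques, N m; "tcp_pos": TCP position; "eef_rot": TCP orientation; "contact_force": force on the tool from outside, world axes, zero at the start; "moment": the same for the moment, N m; "gripper_width": finger opening in m.
Only numpy, scipy, OpenCV 4.12 (cv2) and the standard library are available. Lean on these libraries where they do the work, as an engineer would, in place of code of your own. Each camera call takes 0.05 s, during which the arm holds its last target. There are 200 camera calls.

### The job

Take the stock photo of the dye jars that have a pouring spout: stand each of them upright in the middle of its own printed ring on the white photo board, with its spout pointing along the ring's printed line towards the camera; with all of them standing so, press the button of the camera release to its halfway stop, keep it there for about a second to focus, then press it fully down to take the picture, and let it come up. Then put the spouted jars away upright in the plywood tray, leaving the plain pots and the other things on the table where they are.

Things in the scene. Friction and masses are not known exactly. Their poses are not given: they have to be found in the camera images.
- jarA: dye jar with a pouring spout: black-and-white round jar 48 mm across, heavy at the foot, and 70 mm high over all; its upper 20 mm is a white cap 30 mm across that can be gripped from the sides. Origin at the centre of its underside, z up, x in the direction of its spout. May be absent. 0.15 to 0.26 kg, loose.
- jarA_spout (a point): tip of that jar's spout: a black beak 11 mm wide and 10 mm high, on one side of the cap; its tip is 31 mm out from the jar's axis, its middle 9 mm below the jar's top
- jarB: dye jar with a pouring spout: black-and-white round jar 48 mm across, heavy at the foot, and 70 mm high over all; its upper 20 mm is a white cap 30 mm across that can be gripped from the sides. Origin at the centre of its underside, z up, x in the direction of its spout. May be absent. 0.15 to 0.26 kg, loose.
- jarB_spout (a point): tip of that jar's spout: a black beak 11 mm wide and 10 mm high, on one side of the cap; its tip is 31 mm out from the jar's axis, its middle 9 mm below the jar's top
- jarC: dye jar with a pouring spout: black-and-white round jar 48 mm across, heavy at the foot, and 70 mm high over all; its upper 20 mm is a white cap 30 mm across that can be gripped from the sides. Origin at the centre of its underside, z up, x in the direction of its spout. May be absent. 0.15 to 0.26 kg, loose.
- jarC_spout (a point): tip of that jar's spout: a black beak 11 mm wide and 10 mm high, on one side of the cap; its tip is 31 mm out from the jar's axis, its middle 9 mm below the jar's top
- jarD: dye jar with a pouring spout: black-and-white round jar 48 mm across, heavy at the foot, and 60 mm high over all; its upper 20 mm is a white cap 30 mm across that can be gripped from the sides. Origin at the centre of its underside, z up, x in the direction of its spout. May be absent. 0.15 to 0.26 kg, loose.
- jarD_spout (a point): tip of that jar's spout: a black beak 11 mm wide and 10 mm high, on one side of the cap; its tip is 31 mm out from the jar's axis, its middle 9 mm below the jar's top
- jarE: dye jar with a pouring spout: black-and-white round jar 48 mm across, heavy at the foot, and 60 mm high over all; its upper 20 mm is a white cap 30 mm across that can be gripped from the sides. Origin at the centre of its underside, z up, x in the direction of its spout. May be absent. 0.15 to 0.26 kg, loose.
- jarE_spout (a point): tip of that jar's spout: a black beak 11 mm wide and 10 mm high, on one side of the cap; its tip is 31 mm out from the jar's axis, its middle 9 mm below the jar's top
- photo_board: white board 150 x 330 x 3 mm, fixed to the table, with four black rings in a row along its y, each with a printed line running from it in +x; origin at the centre of its underside, x points to the camera: a black camera 136 mm high, 120 mm wide on a bracket fixed to the board, from 157 mm (lens) to 250 mm along +x from the origin
- ring0 (a point): centre of a printed ring 60 mm across on the board's upper face (3 mm above the table), at y = -108 mm of the board; same axes as the board
- ring1 (a point): centre of a printed ring 60 mm across on the board's upper face (3 mm above the table), at y = -36 mm of the board; same axes as the board
- ring2 (a point): centre of a printed ring 60 mm across on the board's upper face (3 mm above the table), at y = 36 mm of the board; same axes as the board
- ring3 (a point): centre of a printed ring 60 mm across on the board's upper face (3 mm above the table), at y = 108 mm of the board; same axes as the board
- release: camera release, a grey box 80 x 62 x 28 mm fixed to the table, with a round black two-stage button in its top; origin at the centre of its underside, z up
- button_top (a point): centre of the top face of the black button, 28 mm across, 44 mm above the table when up; it goes down with the button, 10 mm in all (34 mm above the table when fully down)
- focus (a joint): first stage of the button, metres: 0 up, 0.005 at the halfway stop; soft, 1 N rising to 2.5 N, springs back
- shutter (a joint): second stage of the same button, metres: 0 until pressed beyond the halfway stop, which takes 8.5 N, then 0.005 fully down at 11.5 N, where it is a hard stop; springs back. Both stages are pressed on the same button top
- tray: open plywood tray 140 x 230 mm outside, walls 4 mm thick and 32 mm high, floor 4 mm thick, fixed to the table; origin at the centre of its underside, long side along its y
- pot0: low plain black pot with a white lid and no spout, 47 mm across, 32 mm high, loose, not part of the job; origin at the centre of its underside
- pot1: low plain black pot with a white lid and no spout, 47 mm across, 32 mm high, loose, not part of the job; origin at the centre of its underside
- tumbler: clear plastic tumbler 68 mm across, 85 mm high, loose, not part of the job; origin at the centre of its underside
There are look-alikes about, which are no part of the job. What is shaped like the release but blue or green is not meant.

How it is judged (in metres and radians):
On the way, in this order (a step that is already met when the one before it is completed fails the run):
1. every spouted jar present stands upright on a ring of the photo board, spout along the line towards the camera ((horizontal distance between jarA and ring0 below 0.012 m or horizontal distance between jarA and ring1 below 0.012 m or horizontal distance between jarA and ring2 below 0.012 m or horizontal distance between jarA and ring3 below 0.012 m) and height (world z) of each of jarA, jarB, jarC, jarD, jarE below 0.009 m and angle between each of jarA, jarB, jarC, jarD, jarE's own z axis and vertical below 0.1 rad and angle between the x axis of each of jarA, jarB, jarC, jarD, jarE and the x axis of photo_board, either way round below 0.22 rad and x of each of jarA_spout, jarB_spout, jarC_spout, jarD_spout, jarE_spout in the frame of photo_board above 0 m and (horizontal distance between jarB and ring0 below 0.012 m or horizontal distance between jarB and ring1 below 0.012 m or horizontal distance between jarB and ring2 below 0.012 m or horizontal distance between jarB and ring3 below 0.012 m) and (horizontal distance between jarC and ring0 below 0.012 m or horizontal distance between jarC and ring1 below 0.012 m or horizontal distance between jarC and ring2 below 0.012 m or horizontal distance between jarC and ring3 below 0.012 m) and (horizontal distance between jarD and ring0 below 0.012 m or horizontal distance between jarD and ring1 below 0.012 m or horizontal distance between jarD and ring2 below 0.012 m or horizontal distance between jarD and ring3 below 0.012 m) and (horizontal distance between jarE and ring0 below 0.012 m or horizontal distance between jarE and ring1 below 0.012 m or horizontal distance between jarE and ring2 below 0.012 m or horizontal distance between jarE and ring3 below 0.012 m)), for 0.3 s.
2. with the jars so, the button is held at its halfway stop (all of step 1 and value of joint focus above 0.0035 m and value of joint shutter below 0.0012 m), for 0.6 s.
3. with the jars so, the button is pressed fully down (all of step 1 and value of joint shutter above 0.0038 m), for 0.1 s.
At the end, for the whole second after the job is handed in: every spouted jar stands upright (0.1 rad), at rest, on the floor of the tray; the button is up. For the photo: jars within 12 mm of a ring's centre, spouts within 0.22 rad of the line, camera side; button at the halfway stop 0.6 s, then fully down (x of jarA in the frame of tray between -0.066 and 0.066 m and y of jarA in the frame of tray between -0.111 and 0.111 m and height (world z) of each of jarA, jarB, jarC, jarD, jarE below 0.012 m and angle between each of jarA, jarB, jarC, jarD, jarE's own z axis and vertical below 0.1 rad and linear speed of each of jarA, jarB, jarC, jarD, jarE below 0.02 m/s and x of jarB in the frame of tray between -0.066 and 0.066 m and y of jarB in the frame of tray between -0.111 and 0.111 m and x of jarC in the frame of tray between -0.066 and 0.066 m and y of jarC in the frame of tray between -0.111 and 0.111 m and x of jarD in the frame of tray between -0.066 and 0.066 m and y of jarD in the frame of tray between -0.111 and 0.111 m and x of jarE in the frame of tray between -0.066 and 0.066 m and y of jarE in the frame of tray between -0.111 and 0.111 m and value of joint focus below 0.0015 m and value of joint shutter below 0.001 m); the robot touches nothing.
It fails at once if the pot0 is moved more than 5 cm or knocked over (distance of pot0 from where it was at the start of the episode above 0.05 m or angle between pot0's own z axis and vertical above 0.6 rad).
It fails at once if the pot1 is moved more than 5 cm or knocked over (distance of pot1 from where it was at the start of the episode above 0.05 m or angle between pot1's own z axis and vertical above 0.6 rad).
It fails at once if the tumbler is moved more than 5 cm or knocked over (distance of tumbler from where it was at the start of the episode above 0.05 m or angle between tumbler's own z axis and vertical above 0.6 rad).
Of jarA, jarB, jarC, jarD, jarE only 3 to 4 are there at a start; the rules pass over those that are not, and their reading is None.
At some moment in a run one of jarA, jarB, jarC, jarD, jarE may be knocked a few centimetres aside while the robot is not near it.
It also fails if it takes over 210 s, if anything falls off the work surface, if the arm or the gripper's body presses on something with over 40 N, if the wrist force passes 120 N, or if a joint passes its speed limit or range.

## Working session

There is one attempt and no reset: what is moved stays moved. The work goes in short steps, Python scripts to look and compute and a tool call to move; the robot and the scene stay as the last step left them, time stands still between calls to the robot, and variables do not carry over. Pictures are saved under pics/ and viewed, about 12 in all and at most 16, crops included, and the job is handed in when it is done.

Besides the shell and the picture viewer there is one more tool, called after ">>>" in YAML: its name, and indented under it one key for each argument. carry_out: Moves the arm, as the interface text tells. Its arguments: {"type":"object","properties":{"motion":{"type":"array"},"grip_force":{"type":"number"}},"required":["motion"]}

```bash
ls; mkdir -p pics; python3 - <<'E'
from plant import r
import cv2,numpy as np
for n in("scene","side","wrist"):
    c=r.capture(n); cv2.imwrite(f"pics/{n}0.png",c["pixels"][:,:,::-1]); print(n,c["K"].round(1).tolist(),c["R"].round(3).tolist(),c["t"].round(3).tolist(), (-c["R"].T@c["t"]).round(3))
print(r.get_state())
E
```

```text
pics
scene [[446.1, 0.0, 319.0], [0.0, 446.1, 191.1], [0.0, 0.0, 1.0]] [[0.133, 0.991, -0.013], [0.701, -0.104, -0.706], [-0.701, 0.084, -0.708]] [-0.032, -0.307, 1.526] [ 1.289 -0.129  0.863]
side [[443.8, 0.0, 316.2], [0.0, 443.8, 197.2], [0.0, 0.0, 1.0]] [[0.881, -0.472, 0.009], [-0.36, -0.685, -0.633], [0.305, 0.554, -0.774]] [-0.465, 0.191, 1.085] [ 0.147 -0.69   0.966]
wrist [[287.2, 0.0, 316.1], [0.0, 287.2, 196.2], [0.0, 0.0, 1.0]] [[-1.0, 0.001, 0.003], [0.001, 0.969, 0.245], [-0.003, 0.245, -0.969]] [0.673, -0.031, 0.389] [ 0.674 -0.066  0.383]
{'time_s': 0.15, 'joints': array([ 1.65075773e+01,  2.05817168e+01,  6.46786495e-01, -1.41905733e-02,
       -7.01341729e+01, -1.65065611e+01]), 'qd': array([-0.06229644, -0.14645155,  0.17155441,  0.06488839, -0.10750036,
       -0.04339336]), 'joint_torque': array([ 1.39394037e-04, -5.83274567e+01,  2.93289685e+01,  7.00122759e+00,
        8.75052094e-03, -9.76538854e-05]), 'tcp_pos': array([ 6.74649585e-01, -1.62243883e-05,  2.25849874e-01]), 'eef_rot': array([ 1.79929954e+02, -6.84361673e-03, -9.00038099e+01]), 'contact_force': array([0.33791814, 0.37876403, 0.00592736]), 'moment': array([0.00343863, 0.02596764, 0.0001368 ]), 'gripper_width': 0.08770971500051777}
```

View pics/scene0.png

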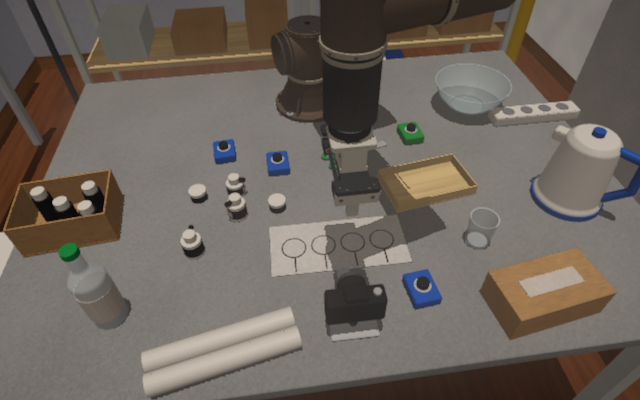

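View pics/side0.png

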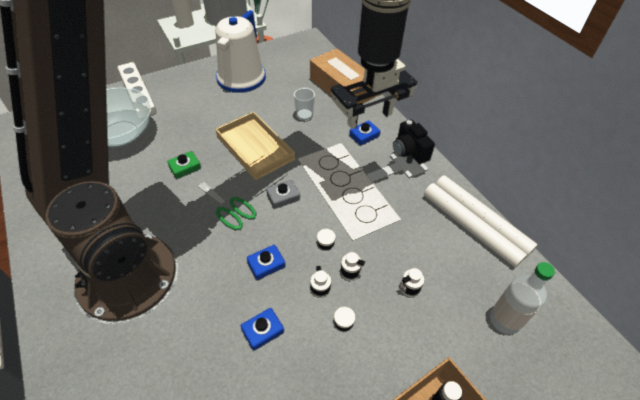

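View pics/wrist0.png

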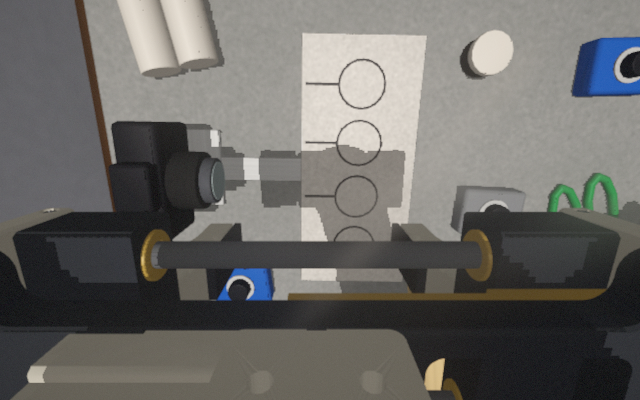

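Scene: three spouted jars near (235,184), (236,204) and (191,241), with pots at (198,192) and (277,202). The board is around (340,245) and the tray at (427,182). The grey release shows only in side, at (283,190), and the tumbler is at (483,228). Next I zoom in on the jars.

```bash
cat > h.py <<'E'
import numpy as np,cv2
from plant import r
def ray(c,uv):
    d=c["R"].T@(np.linalg.inv(c["K"])@np.array([uv[0],uv[1],1.])); return -c["R"].T@c["t"],d/np.linalg.norm(d)
def plane(c,uv,z):
    o,d=ray(c,uv); return (o+d*(z-o[2])/d[2]).round(4)
def tri(c1,p1,c2,p2):
    o,d=ray(c1,p1);q,e=ray(c2,p2)
    s=np.linalg.lstsq(np.c_[d,-e],q-o,rcond=None)[0]; a,b=o+s[0]*d,q+s[1]*e
    return ((a+b)/2).round(4),round(float(np.linalg.norm(a-b)),4)
def proj(c,X):
    x=c["K"]@(c["R"]@np.array(X)+c["t"]); return (x[:2]/x[2]).round(1)
def bgr(c): return np.ascontiguousarray(c["pixels"][:,:,::-1])
def crop(im,x0,y0,x1,y1,s): return cv2.resize(im[y0:y1,x0:x1],None,fx=s,fy=s,interpolation=cv2.INTER_CUBIC)
E
python3 - <<'E'
from h import *
a=r.capture("scene");b=r.capture("side")
A=crop(bgr(a),170,165,300,260,6);B=crop(bgr(b),260,160,440,340,3)
cv2.imwrite("pics/c1.png",A)
cv2.imwrite("pics/c2.png",B)
for n,c,roi in(("scene",a,(180,165,300,260)),("side",b,(300,220,430,335))):
    x0,y0,x1,y1=roi; im=bgr(c)[y0:y1,x0:x1]; m=cv2.inRange(cv2.cvtColor(im,cv2.COLOR_BGR2HSV),(0,0,165),(180,70,255))
    k,l,s,ce=cv2.connectedComponentsWithStats(m)
    for i in range(1,k):
        if s[i,4]>25: print(n,s[i].tolist(),(ce[i]+[x0,y0]).round(1))
E
```

```text
scene [48, 8, 11, 8, 64] [232.9 176.2]
scene [46, 15, 16, 9, 48] [232.2 184.9]
scene [8, 19, 18, 12, 164] [196.5 189.5]
scene [49, 28, 16, 16, 128] [236.3 199.9]
scene [88, 28, 17, 13, 177] [276.2 199.3]
scene [89, 59, 31, 36, 673] [281.6 239.3]
scene [0, 64, 21, 19, 202] [189.5 237.7]
scene [103, 75, 17, 16, 232] [292.  247.6]
side [3, 0, 14, 11, 68] [309.5 223.9]
side [16, 0, 83, 25, 958] [351.3 229.2]
side [118, 16, 12, 11, 44] [423.9 240.6]
side [108, 24, 9, 9, 29] [412.1 246.8]
side [41, 29, 23, 22, 264] [350.4 260. ]
side [103, 47, 23, 21, 290] [414.6 276.5]
side [9, 49, 23, 21, 311] [320.5 279.3]
side [3, 73, 8, 9, 29] [306.6 296.9]
side [21, 79, 10, 11, 51] [326.2 304.7]
side [31, 85, 25, 22, 396] [343.9 315.5]
side [0, 87, 31, 24, 274] [312.5 318.2]
```

View pics/c1.png

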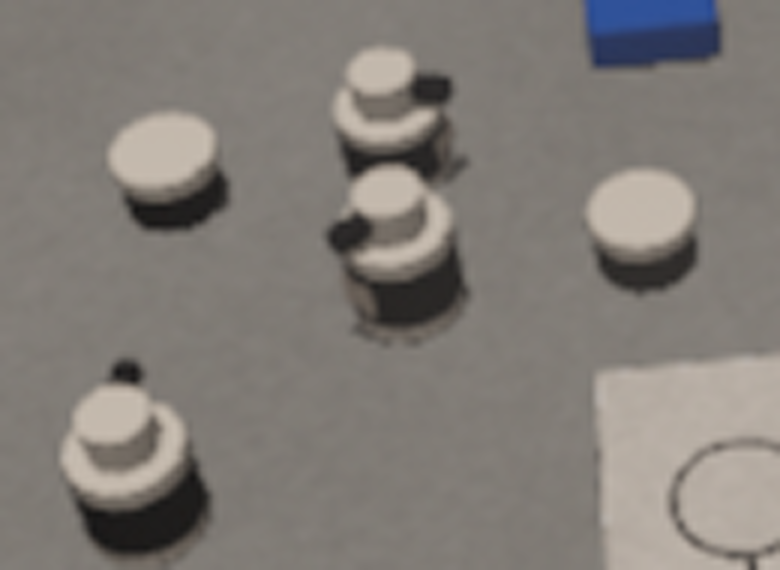

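View pics/c2.png

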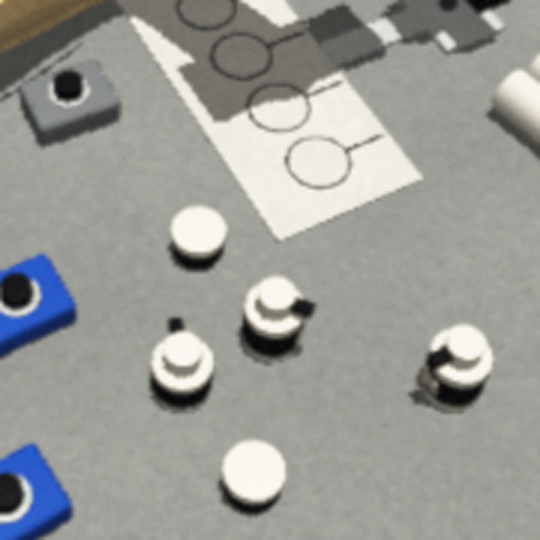

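Triangulating cap tops and spouts from both views. J1 is the back jar, J2 the middle and J3 the front.

```bash
python3 - <<'E'
from h import *
a=r.capture("scene");b=r.capture("side");w=r.capture("wrist")
P={"J1":((233.4,176.3),(321.3,276.6),(242.1,179.6),(318.6,267.9)),"J2":((234.6,196.9),(352.3,258.9),(228.1,204.1),(360.9,262.6)),"J3":((188.7,233.8),(414.9,274.2),(190.9,226.8),(406.6,278.9))}
for n,(s,d,s2,d2) in P.items():
    t,e=tri(a,s,b,d);u,f=tri(a,s2,b,d2);v=u-t; print(n,t,e,"spout",u,f,"len",np.hypot(*v[:2]).round(3),"yaw",np.degrees(np.arctan2(v[1],v[0])).round(1))
print("pots",tri(a,(196.9,190.7),b,(344.6,316.6)),tri(a,(276.9,199.6),b,(325.9,237.2)))
W=[(362,84),(359,142),(356,196)]
S=[(294.5,247.5),(323.5,245),(352.5,242),(381.5,239)]
D=[(366,214),(353,195.5),(340.5,178),(329,163)]
for i in range(4):
    print("ring",i,plane(a,S[i],.003),plane(b,D[i],.003),tri(a,S[i],b,D[i]),plane(w,W[i],.003) if i<3 else "")
print("button",plane(b,(282.7,188.4),.044),plane(w,(497,208),.044))
print("tray corners scene rim",[plane(a,p,.032) for p in((378,180),(459,158),(475,182),(389,206))])
print("tray corners side rim",[plane(b,p,.032) for p in((217,132),(251,113),(294,153),(261,176))])
print("tumbler base",plane(a,(481,240),0),plane(b,(305,118),0))
E
```

```text
J1 [ 0.4038 -0.2512  0.0564] 0.0039 spout [ 0.4117 -0.2273  0.0503] 0.0007 len 0.025 yaw 71.7
J2 [ 0.4888 -0.2473  0.0638] 0.0046 spout [ 0.5044 -0.2634  0.0573] 0.0024 len 0.022 yaw -45.9
J3 [ 0.5947 -0.3518  0.0657] 0.0023 spout [ 0.5716 -0.3502  0.0625] 0.0052 len 0.023 yaw 176.0
pots (array([ 0.4109, -0.3512,  0.0254]), 0.0008) (array([ 0.477 , -0.143 ,  0.0263]), 0.0037)
ring 0 [ 0.6201 -0.1103  0.003 ] [ 0.619  -0.1159  0.003 ] (array([ 6.196e-01, -1.122e-01,  6.000e-04]), 0.0044) [ 0.616  -0.1136  0.003 ]
ring 1 [ 0.6226 -0.0398  0.003 ] [ 0.6215 -0.0435  0.003 ] (array([ 0.6221, -0.0408,  0.0012]), 0.0027) [ 0.6172 -0.0425  0.003 ]
ring 2 [0.6236 0.0316 0.003 ] [0.6234 0.0299 0.003 ] (array([0.6236, 0.0311, 0.0024]), 0.0014) [0.6187 0.0302 0.003 ]
ring 3 [0.6247 0.1037 0.003 ] [0.6232 0.0979 0.003 ] (array([6.242e-01, 1.025e-01, 5.000e-04]), 0.0042) 
button [0.4446 0.0396 0.044 ] [0.45   0.0353 0.044 ]
tray corners scene rim [array([0.4478, 0.1333, 0.032 ]), array([0.3934, 0.3793, 0.032 ]), array([0.4933, 0.387 , 0.032 ]), array([0.5454, 0.1394, 0.032 ])]
tray corners side rim [array([0.3675, 0.3491, 0.032 ]), array([0.495 , 0.3835, 0.032 ]), array([0.5371, 0.1578, 0.032 ]), array([0.414 , 0.1191, 0.032 ])]
tumbler base [ 0.6603  0.3444 -0.    ] [0.6543 0.3151 0.    ]
```

>>> carry_out:
  motion: [0, 0, 0, 2.4, 2.4, 0, 6, 0, 0, 0, 2.4, 2.4, 0, 6, 0, 0, 0, 2.4, 2.4, 0, 6, 0, 0, 0, 2.4, 2.4, 0, 6, 0, 0, 0, 2.4, 2.4, 0, 6, 0, 0, 0, 2.4, 2.4, 0, 6, 0, 0, 0, 2.4, 2.4, 0, 6, 0, 0, 0, 2.4, 2.4, 0, 6, 0, 0, 0, 0, 0, 0, 6, 0, 0, 0, 0, 0, 0, 6, 0, 0, 0, 0, 0, 0, 6]
  grip_force: 20

```text
time_s: 1.32
tcp_pos: [0.4832, -0.1922, 0.227]
eef_rot: [-179.9, -0.0, -90.0]
contact_force: [0.7, -0.1, 0.0]
gripper_width: 0.0598
```

```bash
python3 - <<'E'
from h import *
w=r.capture("wrist");a=r.capture("scene");b=r.capture("side")
cv2.imwrite("pics/w1.png",bgr(w))
A=crop(bgr(a),240,100,500,290,3);cv2.imwrite("pics/s1.png",A)
s=r.get_state();print(s["tcp_pos"],s["eef_rot"],s["joints"])
for X in((.4038,-.2512,.06),(.4888,-.2473,.065),(.5947,-.3518,.066)):print(proj(w,X))
E
```

```text
[ 0.48365116 -0.19148318  0.22644642] [ 1.79995092e+02 -3.10542305e-04 -8.99505114e+01] [ 3.77800863e-02  5.90690111e+00 -1.86566237e+01  3.42531839e-04
 -6.54413829e+01  1.15661701e-02]
[387.  129.9]
[309.7 133.7]
[202.5  26.4]
```

View pics/w1.png

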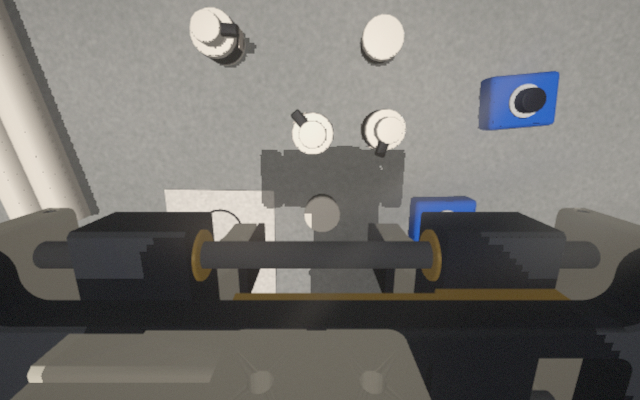

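View pics/s1.png

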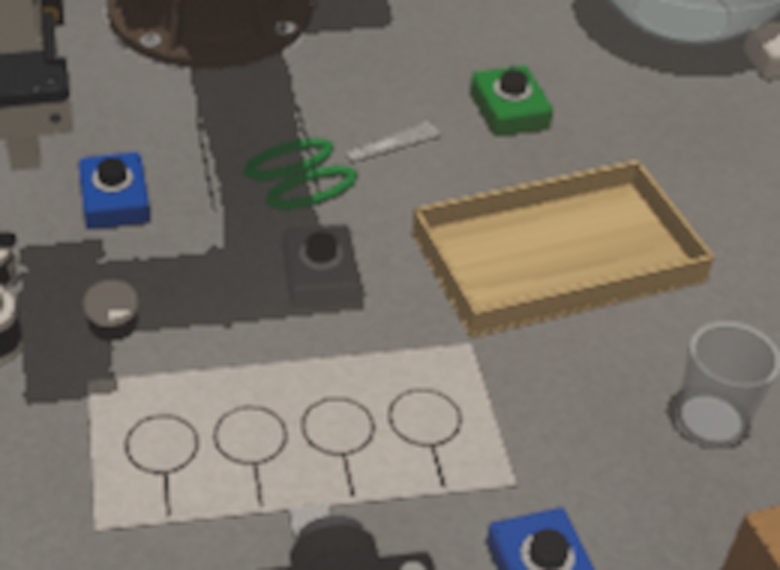

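Wrist: caps are at J1 (390,130), J2 (313,133) and J3 (207,27), within 4 px of the two-view prediction. Scene now shows the grey release, its button at (347,181), and the tray clear. Next: a three-view fit.

```bash
cat >> h.py <<'E'
def multi(obs):
    A=0;B=0;R=[]
    for c,p in obs:
        o,d=ray(c,p);M=np.eye(3)-np.outer(d,d);A=A+M;B=B+M@o;R.append((M,o))
    X=np.linalg.solve(A,B);return X.round(4),[round(float(np.linalg.norm(M@(X-o))),4) for M,o in R]
def go(x,y,z,yaw):
    "needed turn about tool z (deg), then shift (cm) in tool axes after the turn"
    s=r.get_state();p=s["tcp_pos"];e=s["eef_rot"]
    t=-((yaw-e[2]+180)%360-180);c,q=np.cos(np.radians(yaw)),np.sin(np.radians(yaw))
    d=(np.array([x,y,z])-p)*100
    print("now",p.round(4),e.round(1),"q",s["joints"].round(0),"w",round(s["gripper_width"],4),"F",s["contact_force"].round(1),"t",s["time_s"])
    print("turn %.1f  shift x %.2f y %.2f z %.2f"%(t,d[0]*c+d[1]*q,d[0]*q-d[1]*c,-d[2]))
E
python3 - <<'E'
from h import *
a=r.capture("scene");b=r.capture("side");w=r.capture("wrist")
P={"J1":((233.4,176.3),(321.3,276.6),(390.5,130),(242.1,179.6),(318.6,267.9),(381,150)),"J2":((234.6,196.9),(352.3,258.9),(313,133),(228.1,204.1),(360.9,262.6),(299,117)),"J3":((188.7,233.8),(414.9,274.2),(207,27),(190.9,226.8),(406.6,278.9),(230,30))}
for n,p in P.items():
    t,e=multi([(a,p[0]),(b,p[1]),(w,p[2])]);u,f=multi([(a,p[3]),(b,p[4]),(w,p[5])]);v=u-t;print(n,t,e,u,f,np.degrees(np.arctan2(v[1],v[0])).round(1))
    o=plane(w,p[2],t[2]);q=plane(w,p[5],t[2]-.009);v=q-o;print("   wrist only",o,np.degrees(np.arctan2(v[1],v[0])).round(1),np.hypot(v[0],v[1]).round(3))
S=[(293.8,247.5),(323.2,244.8),(352.5,241.8),(381.5,238.8)];D=[(366,214),(353,195.5),(340.5,178),(329,163)]
for i in range(4): print("ring",multi([(a,S[i]),(b,D[i])]))
print("button",multi([(a,(346.8,181.5)),(b,(282.7,188.4))]))
T=[(377.8,169.2),(451.8,153.8),(477.1,185.8),(396.5,205.2)]
c=np.array([plane(a,p,.032) for p in T]);print("tray",c,c.mean(0),[np.linalg.norm(c[i]-c[i-1]).round(3) for i in range(4)])
import cv2
for n,cam,(x0,y0,x1,y1) in(("side",b,(205,100,305,185)),):
    m=cv2.inRange(cv2.cvtColor(bgr(cam)[y0:y1,x0:x1],cv2.COLOR_BGR2HSV),(8,60,40),(30,255,255));q=max(cv2.findContours(m,0,2)[0],key=cv2.contourArea)
    bx=cv2.boxPoints(cv2.minAreaRect(q))+[x0,y0];print(cv2.contourArea(q),[plane(cam,p,.032)[:2] for p in bx])
go(.4038,-.2512,.15,-108)
E
```

```text
J1 [ 0.4021 -0.2511  0.0566] [0.0015, 0.0032, 0.0027] [ 0.4099 -0.2276  0.0504] [0.0015, 0.0016, 0.0026] 71.6
   wrist only [ 0.3994 -0.2504  0.0566] 72.2 0.024
J2 [ 0.4874 -0.2474  0.0634] [0.002, 0.0031, 0.002] [ 0.5028 -0.2638  0.0568] [0.0013, 0.0022, 0.0021] -46.8
   wrist only [ 0.4854 -0.2473  0.0634] -47.6 0.023
J3 [ 0.5932 -0.3515  0.0643] [0.0005, 0.0026, 0.0023] [ 0.5706 -0.3498  0.0614] [0.0019, 0.0035, 0.0018] 175.7
   wrist only [ 0.5909 -0.3506  0.0643] 179.7 0.02
ring (array([ 0.6195, -0.1133,  0.0013]), [0.0015, 0.0015])
ring (array([ 0.6218, -0.0414,  0.0018]), [0.0012, 0.0012])
ring (array([0.6234, 0.031 , 0.0028]), [0.0008, 0.0008])
ring (array([0.624 , 0.1023, 0.0008]), [0.0023, 0.0023])
button (array([0.4468, 0.0472, 0.0364]), [0.0013, 0.0013])
tray [[0.4055 0.1425 0.032 ]
 [0.3729 0.3655 0.032 ]
 [0.508  0.387  0.032 ]
 [0.5454 0.1589 0.032 ]] [0.45795  0.263475 0.032   ] [np.float64(0.141), np.float64(0.225), np.float64(0.137), np.float64(0.231)]
2860.5 [array([0.3561, 0.359 ]), array([0.5116, 0.4498]), array([0.5407, 0.1422]), array([0.3996, 0.0792])]
now [ 0.4834 -0.1915  0.2263] [180.   -0.  -89.9] q [  0.   6. -19.   0. -65.   0.] w 0.0598 F [0.2 0.3 0.6] t 1.6167
turn 18.1  shift x 8.14 y 5.73 z 7.63
```

>>> carry_out:
  motion: [0, 0, 6.1, 0, 0, 0, 5, 0, 0, 6.1, 0, 0, 0, 5, 0, 0, 6.1, 0, 0, 0, 5, 0, 0, 0, 2, 1.45, 0, 5, 0, 0, 0, 2, 1.45, 0, 5, 0, 0, 0, 2, 1.45, 0, 5, 0, 0, 0, 2, 1.45, 0, 5, 0, 0, 0, 0, 0, 3.6, 5, 0, 0, 0, 0, 0, 3.6, 5, 0, 0, 0, 0, 0, 3.6, 5, 0, 0, 0, 0, 0, 3.6, 5, 0, 0, 0, 0, 0, 2.4, 5, 0, 0, 0, 0, 0, 1.2, 5, 0, 0, 0, 0, 0, 0, 5, 0, 0, 0, 0, 0, 0, 1, 0, 0, 0, 0, 0, 0, 1, 0, 0, 0, 0, 0, 0, 1, 0, 0, 0, 0, 0, 0, 1, 0, 0, 0, 0, 0, 0, 1, 0, 0, 0, 0, 0, 0, 1]
  grip_force: 20

```text
time_s: 3.28
tcp_pos: [0.4033, -0.2499, 0.0476]
eef_rot: [-179.9, 0.0, -108.3]
contact_force: [-2.6, 1.6, 6.6]
gripper_width: 0.0291
```

```bash
python3 - <<'E'
from h import *
b=r.capture("side");w=r.capture("wrist");a=r.capture("scene")
cv2.imwrite("pics/m2.png",np.hstack([cv2.resize(bgr(w)[150:400,220:420],(400,500)),cv2.resize(bgr(b)[210:310,270:350],(400,500))]))
go(.62,-.1133,.25,-181)
E
```

```text
now [ 0.4033 -0.2499  0.0476] [-179.9    0.  -108.3] q [ -8.  13. -37.   0. -39. -10.] w 0.0292 F [-1.9  1.6  9.2] t 3.4333
turn 72.7  shift x -21.43 y 14.04 z -20.24
```

View pics/m2.png

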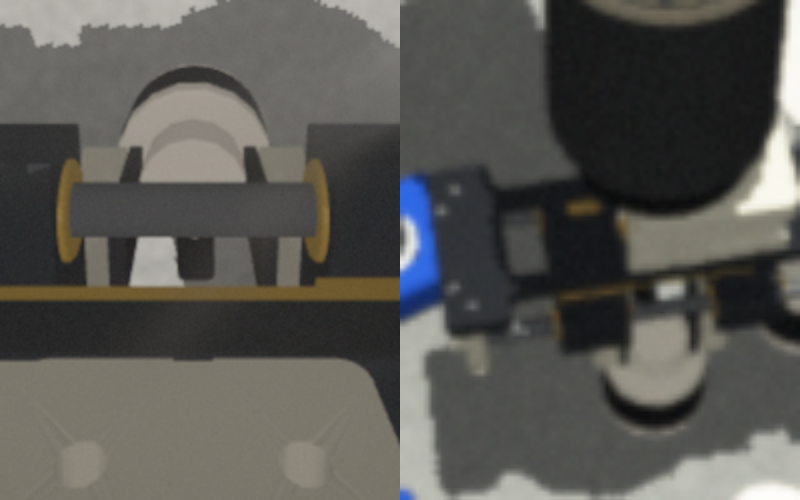

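Cap gripped (29 mm) with the spout between the fingers, as planned. I'll lift a little and read the force.

>>> carry_out:
  motion: [0, 0, 0, 0, 0, -0.5, 1, 0, 0, 0, 0, 0, -1, 1, 0, 0, 0, 0, 0, -2, 1, 0, 0, 0, 0, 0, -3, 1, 0, 0, 0, 0, 0, -3, 1, 0, 0, 0, 0, 0, -3, 1, 0, 0, 0, 0, 0, -2.5, 1, 0, 0, 0, 0, 0, 0, 1, 0, 0, 0, 0, 0, 0, 1, 0, 0, 0, 0, 0, 0, 1]

```text
time_s: 4.27
tcp_pos: [0.4021, -0.2494, 0.1961]
eef_rot: [180.0, 0.0, -108.3]
contact_force: [-0.7, 0.6, -3.0]
gripper_width: 0.029
```

```bash
python3 - <<'E'
from h import *
go(.622,.031,.2,-181)
E
```

```text
now [ 0.4021 -0.2494  0.1961] [ 180.     0.  -108.3] q [ -8.   3. -26.  -0. -61. -10.] w 0.029 F [-0.7  0.6 -3. ] t 4.2667
turn 72.7  shift x -21.50 y 28.42 z -0.39
```

>>> carry_out:
  motion: [0, 0, 6.6, 0, 0, 0, 1, 0, 0, 6.6, 0, 0, 0, 1, 0, 0, 6.6, 0, 0, 0, 1, 0, 0, 6.6, 0, 0, 0, 1, 0, 0, 6.6, 0, 0, 0, 1, 0, 0, 6.6, 0, 0, 0, 1, 0, 0, 6.6, 0, 0, 0, 1, 0, 0, 6.6, 0, 0, 0, 1, 0, 0, 6.6, 0, 0, 0, 1, 0, 0, 6.6, 0, 0, 0, 1, 0, 0, 6.6, 0, 0, 0, 1, 0, 0, 0, -2.4, 3.15, 0, 1, 0, 0, 0, -2.4, 3.15, 0, 1, 0, 0, 0, -2.4, 3.15, 0, 1, 0, 0, 0, -2.4, 3.15, 0, 1, 0, 0, 0, -2.4, 3.15, 0, 1, 0, 0, 0, -2.4, 3.15, 0, 1, 0, 0, 0, -2.4, 3.15, 0, 1, 0, 0, 0, -2.4, 3.15, 0, 1, 0, 0, 0, -2.4, 3.2, 0, 1]

```text
time_s: 5.93
tcp_pos: [0.6232, 0.0324, 0.1945]
eef_rot: [-179.9, -0.2, 179.1]
contact_force: [0.8, -1.0, -2.4]
gripper_width: 0.0294
```

>>> carry_out:
  motion: [0, 0, 0, 0, 0, 0, 1, 0, 0, 0, 0, 0, 3, 1, 0, 0, 0, 0, 0, 3, 1, 0, 0, 0, 0, 0, 3, 1, 0, 0, 0, 0, 0, 2.5, 1, 0, 0, 0, 0, 0, 1.5, 1, 0, 0, 0, 0, 0, 0.5, 1, 0, 0, 0, 0, 0, 0.5, 1, 0, 0, 0, 0, 0, 0.3, 1, 0, 0, 0, 0, 0, 0, 1, 0, 0, 0, 0, 0, 0, 1]

```text
time_s: 6.85
tcp_pos: [0.6237, 0.0309, 0.0544]
eef_rot: [180.0, 0.1, 179.1]
contact_force: [-0.2, 0.4, -2.0]
gripper_width: 0.029
```

```bash
python3 - <<'E'
from h import *
go(.622,.031,.05,-181)
b=r.capture("side");cv2.imwrite("pics/m3.png",crop(bgr(b),270,100,420,230,5))
E
```

```text
now [0.6237 0.0309 0.0544] [1.800e+02 1.000e-01 1.791e+02] q [  21.   25.  -18.    0.  -47. -112.] w 0.029 F [-0.2  0.4 -2. ] t 6.85
turn 0.1  shift x 0.17 y 0.00 z 0.44
```

View pics/m3.png

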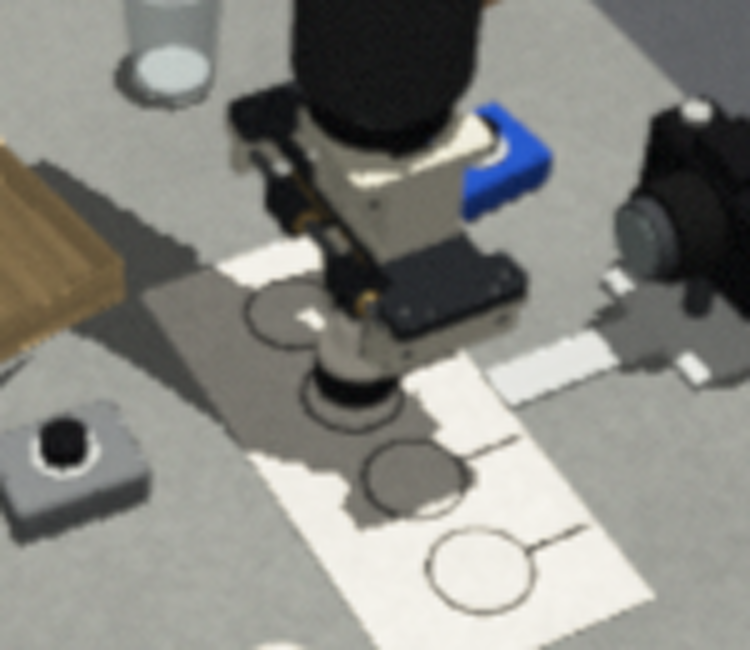

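>>> carry_out:
  motion: [0, 0, 0, 0, 0, 0.2, 1, 0, 0, 0, 0, 0, 0.15, 1, 0, 0, 0, 0, 0, 0.1, 1, 0, 0, 0, 0, 0, 0, 1, 0, 0, 0, 0, 0, 0, 1]

```text
time_s: 7.32
tcp_pos: [0.624, 0.0311, 0.0508]
eef_rot: [180.0, 0.1, 179.1]
contact_force: [-2.3, 1.2, 6.8]
gripper_width: 0.0293
```

>>> carry_out:
  motion: [0, 0, 0, 0, 0, 0, 4.5, 0, 0, 0, 0, 0, 0, 4.5, 0, 0, 0, 0, 0, 0, 4.5, 0, 0, 0, 0, 0, 0, 4.5, 0, 0, 0, 0, 0, -1, 4.5, 0, 0, 0, 0, 0, -3, 4.5, 0, 0, 0, 0, 0, -4, 4.5, 0, 0, 0, 0, 0, -4, 4.5, 0, 0, 0, 0, 0, -3, 4.5, 0, 0, 0, 0, 0, 0, 4.5]

```text
time_s: 8.15
tcp_pos: [0.6268, 0.0311, 0.2078]
eef_rot: [179.9, 0.7, 179.2]
contact_force: [0.7, 0.1, 0.8]
gripper_width: 0.0447
```

```bash
python3 - <<'E'
from h import *
go(.4874,-.2474,.2,-47)
E
```

```text
now [0.6268 0.0311 0.2078] [179.9   0.7 179.2] q [  21.   16.   -8.    0.  -65. -112.] w 0.0447 F [0.7 0.1 0.8] t 8.15
turn -133.8  shift x 10.86 y 29.19 z 0.78
```

>>> carry_out:
  motion: [0, 0, 0, 1.74, -3.48, 0, 5, 0, 0, 0, 1.74, -3.48, 0, 5, 0, 0, 0, 1.74, -3.48, 0, 5, 0, 0, 0, 1.74, -3.48, 0, 5, 0, 0, 0, 1.74, -3.48, 0, 5, 0, 0, 0, 1.74, -3.48, 0, 5, 0, 0, 0, 1.74, -3.48, 0, 5, 0, 0, 0, 1.74, -3.48, 0, 5, 0, 0, -6.7, 0, 0, 0, 5, 0, 0, -6.7, 0, 0, 0, 5, 0, 0, -6.7, 0, 0, 0, 5, 0, 0, -6.7, 0, 0, 0, 5, 0, 0, -6.7, 0, 0, 0, 5, 0, 0, -6.7, 0, 0, 0, 5, 0, 0, -6.7, 0, 0, 0, 5, 0, 0, -6.7, 0, 0, 0, 5, 0, 0, -6.7, 0, 0, 0, 5, 0, 0, -6.7, 0, 0, 0, 5, 0, 0, -6.7, 0, 0, 0, 5, 0, 0, -6.7, 0, 0, 0, 5]

```text
time_s: 9.82
tcp_pos: [0.4796, -0.2454, 0.1997]
eef_rot: [-180.0, -0.0, -100.2]
contact_force: [-0.8, -1.0, 0.0]
gripper_width: 0.0502
```

>>> carry_out:
  motion: [0, 0, -6.7, 0, 0, 0, 5, 0, 0, -6.7, 0, 0, 0, 5, 0, 0, -6.7, 0, 0, 0, 5, 0, 0, -6.7, 0, 0, 0, 5, 0, 0, -6.7, 0, 0, 0, 5, 0, 0, -6.7, 0, 0, 0, 5, 0, 0, -6.7, 0, 0, 0, 5, 0, 0, -6.7, 0, 0, 0, 5, 0, 0, 0, 0, 0, 0, 5, 0, 0, 0, 0, 0, 0, 5]

```text
time_s: 10.65
tcp_pos: [0.4797, -0.2454, 0.1995]
eef_rot: [-180.0, -0.0, -47.1]
contact_force: [0.4, -0.1, -0.4]
gripper_width: 0.0503
```

```bash
python3 - <<'E'
from h import *
go(.4874,-.2474,.054,-47)
b=r.capture("side");w=r.capture("wrist");a=r.capture("scene")
M=cv2.hconcat([crop(bgr(a),165,150,425,280,1.5),cv2.resize(bgr(b)[120:340,260:440],(390,477))[:195]]) if 0 else None
A=crop(bgr(a),165,160,425,285,3);B=crop(bgr(b),290,130,440,310,3)
cv2.imwrite("pics/a4.png",A);cv2.imwrite("pics/b4.png",B);cv2.imwrite("pics/w4.png",bgr(w))
V=np.zeros((595,800,3),np.uint8);V[:250,:520]=cv2.resize(A,(520,250));V[250:582,:276]=cv2.resize(B,(276,332));V[250:582,280:800]=cv2.resize(bgr(w),(520,332));cv2.imwrite("pics/v4.png",V)
E
```

```text
now [ 0.4797 -0.2454  0.1995] [-180.    -0.   -47.1] q [ -6.   9. -19.   0. -62.  49.] w 0.0503 F [ 0.4 -0.1 -0.4] t 10.65
turn -0.1  shift x 0.67 y -0.43 z 14.55
```

View pics/v4.png

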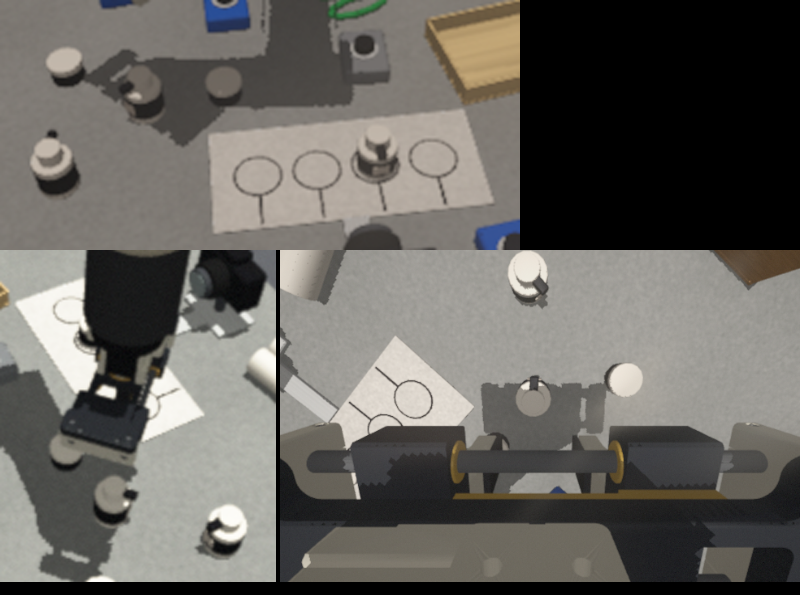

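J1 stands in ring 2 with its spout towards the camera. J2 is under the gripper, aligned, and J3 hasn't moved. Grasping J2.

>>> carry_out:
  motion: [0, 0, 0, 0.67, -0.43, 0, 5, 0, 0, 0, 0, 0, 3.5, 5, 0, 0, 0, 0, 0, 3.5, 5, 0, 0, 0, 0, 0, 3.5, 5, 0, 0, 0, 0, 0, 2.5, 5, 0, 0, 0, 0, 0, 1.2, 5, 0, 0, 0, 0, 0, 0, 5, 0, 0, 0, 0, 0, 0, 5]

```text
time_s: 11.47
tcp_pos: [0.4876, -0.2475, 0.0566]
eef_rot: [179.9, 0.1, -46.9]
contact_force: [0.2, 0.3, 0.5]
gripper_width: 0.0499
```

>>> carry_out:
  motion: [0, 0, 0, 0, 0, 0, 1, 0, 0, 0, 0, 0, 0, 1, 0, 0, 0, 0, 0, 0, 1, 0, 0, 0, 0, 0, 0, 1, 0, 0, 0, 0, 0, 0, 1, 0, 0, 0, 0, 0, 0, 1]

```text
time_s: 11.97
tcp_pos: [0.4883, -0.2474, 0.0581]
eef_rot: [-179.9, -0.1, -46.9]
contact_force: [-0.2, 1.8, 5.9]
gripper_width: 0.0295
```

>>> carry_out:
  motion: [0, 0, 0, 0, 0, -0.5, 1, 0, 0, 0, 0, 0, -1.5, 1, 0, 0, 0, 0, 0, -3, 1, 0, 0, 0, 0, 0, -3, 1, 0, 0, 0, 0, 0, -3, 1, 0, 0, 0, 0, 0, -3, 1, 0, 0, 0, 0, 0, 0, 1, 0, 0, 0, 0, 0, 0, 1]

```text
time_s: 12.63
tcp_pos: [0.4879, -0.2473, 0.1988]
eef_rot: [-179.9, -0.1, -46.9]
contact_force: [0.3, 0.5, -2.9]
gripper_width: 0.0292
```

```bash
python3 - <<'E'
from h import *
go(.6225,-.0414,.2,-1)
E
```

```text
now [ 0.4879 -0.2473  0.1988] [-1.799e+02 -1.000e-01 -4.690e+01] q [ -6.  10. -18.  -0. -62.  49.] w 0.0292 F [ 0.3  0.5 -2.9] t 12.6333
turn -45.9  shift x 13.10 y -20.83 z -0.12
```

>>> carry_out:
  motion: [0, 0, -6.55, 0, 0, 0, 1, 0, 0, -6.55, 0, 0, 0, 1, 0, 0, -6.55, 0, 0, 0, 1, 0, 0, -6.55, 0, 0, 0, 1, 0, 0, -6.55, 0, 0, 0, 1, 0, 0, -6.55, 0, 0, 0, 1, 0, 0, -6.6, 0, 0, 0, 1, 0, 0, 0, 1.87, -2.98, 0, 1, 0, 0, 0, 1.87, -2.98, 0, 1, 0, 0, 0, 1.87, -2.98, 0, 1, 0, 0, 0, 1.87, -2.98, 0, 1, 0, 0, 0, 1.87, -2.98, 0, 1, 0, 0, 0, 1.87, -2.98, 0, 1, 0, 0, 0, 1.88, -2.95, 0, 1, 0, 0, 0, 0, 0, 0, 1, 0, 0, 0, 0, 0, 0, 1]

```text
time_s: 13.97
tcp_pos: [0.6215, -0.0396, 0.1944]
eef_rot: [180.0, 0.2, -0.9]
contact_force: [-1.4, -0.1, -2.1]
gripper_width: 0.0291
```

```bash
python3 - <<'E'
from h import *
go(.6225,-.0414,.06,-1)
E
```

```text
now [ 0.6215 -0.0396  0.1944] [180.    0.2  -0.9] q [ 14.  17.  -9.  -0. -65.  75.] w 0.0291 F [-1.4 -0.1 -2.1] t 13.9667
turn 0.1  shift x 0.10 y 0.17 z 13.44
```

>>> carry_out:
  motion: [0, 0, 0, 0.1, 0.15, 0, 1, 0, 0, 0, 0, 0, 3, 1, 0, 0, 0, 0, 0, 3, 1, 0, 0, 0, 0, 0, 3, 1, 0, 0, 0, 0, 0, 2, 1, 0, 0, 0, 0, 0, 1, 1, 0, 0, 0, 0, 0, 0.5, 1, 0, 0, 0, 0, 0, 0.4, 1, 0, 0, 0, 0, 0, 0.3, 1, 0, 0, 0, 0, 0, 0.2, 1, 0, 0, 0, 0, 0, 0, 1, 0, 0, 0, 0, 0, 0, 1]

```text
time_s: 14.97
tcp_pos: [0.6234, -0.0428, 0.0639]
eef_rot: [-180.0, -0.1, -1.0]
contact_force: [-0.1, 0.3, -1.3]
gripper_width: 0.0291
```

>>> carry_out:
  motion: [0, 0, 0, 0, -0.1, 0.1, 1, 0, 0, 0, 0, 0, 0.1, 1, 0, 0, 0, 0, 0, 0.1, 1, 0, 0, 0, 0, 0, 0.1, 1, 0, 0, 0, 0, 0, 0, 1, 0, 0, 0, 0, 0, 0, 1]

```text
time_s: 15.47
tcp_pos: [0.6239, -0.0416, 0.0611]
eef_rot: [180.0, -0.1, -0.9]
contact_force: [-3.3, 1.5, 11.4]
gripper_width: 0.0289
```

>>> carry_out:
  motion: [0, 0, 0, 0, 0, 0, 4.5, 0, 0, 0, 0, 0, 0, 4.5, 0, 0, 0, 0, 0, 0, 4.5, 0, 0, 0, 0, 0, 0, 4.5, 0, 0, 0, 0, 0, -1, 4.5, 0, 0, 0, 0, 0, -3, 4.5, 0, 0, 0, 0, 0, -4, 4.5, 0, 0, 0, 0, 0, -4, 4.5, 0, 0, 0, 0, 0, -2, 4.5, 0, 0, 0, 0, 0, 0, 4.5]

```text
time_s: 16.3
tcp_pos: [0.626, -0.0418, 0.2063]
eef_rot: [-180.0, -0.6, -1.0]
contact_force: [0.7, 0.4, -0.2]
gripper_width: 0.0449
```

```bash
python3 - <<'E'
from h import *
go(.5935,-.3515,.2,-4)
E
```

```text
now [ 0.626  -0.0418  0.2063] [-180.    -0.6   -1. ] q [ 14.  17.  -8.   0. -65.  75.] w 0.0449 F [ 0.7  0.4 -0.2] t 16.3
turn 3.0  shift x -1.08 y 31.12 z 0.63
```

>>> carry_out:
  motion: [0, 0, 3, -0.1, 3.1, 0, 5, 0, 0, 0, -0.1, 3.1, 0, 5, 0, 0, 0, -0.1, 3.1, 0, 5, 0, 0, 0, -0.1, 3.1, 0, 5, 0, 0, 0, -0.1, 3.1, 0, 5, 0, 0, 0, -0.1, 3.1, 0, 5, 0, 0, 0, -0.1, 3.1, 0, 5, 0, 0, 0, -0.1, 3.1, 0, 5, 0, 0, 0, -0.1, 3.1, 0, 5, 0, 0, 0, -0.1, 3.1, 0, 5, 0, 0, 0, 0, 0, 0, 5, 0, 0, 0, 0, 0, 0, 5]

```text
time_s: 17.3
tcp_pos: [0.5922, -0.3523, 0.1987]
eef_rot: [-180.0, 0.1, -4.2]
contact_force: [0.8, 0.9, -0.1]
gripper_width: 0.05
```

```bash
python3 - <<'E'
from h import *
go(.5935,-.3515,.0585,-4)
b=r.capture("side");w=r.capture("wrist");a=r.capture("scene")
A=crop(bgr(a),165,160,425,285,3);B=crop(bgr(b),290,130,440,310,3)
V=np.zeros((595,800,3),np.uint8);V[:250,:520]=cv2.resize(A,(520,250));V[250:582,:276]=cv2.resize(B,(276,332));V[250:582,280:800]=cv2.resize(bgr(w),(520,332));cv2.imwrite("pics/v5.png",V)
E
```

```text
now [ 0.5922 -0.3523  0.1987] [-1.8e+02  1.0e-01 -4.2e+00] q [-15.  23.   0.   0. -68. 100.] w 0.05 F [ 0.8  0.9 -0.1] t 17.3
turn -0.2  shift x 0.13 y -0.09 z 14.02
```

View pics/v5.png

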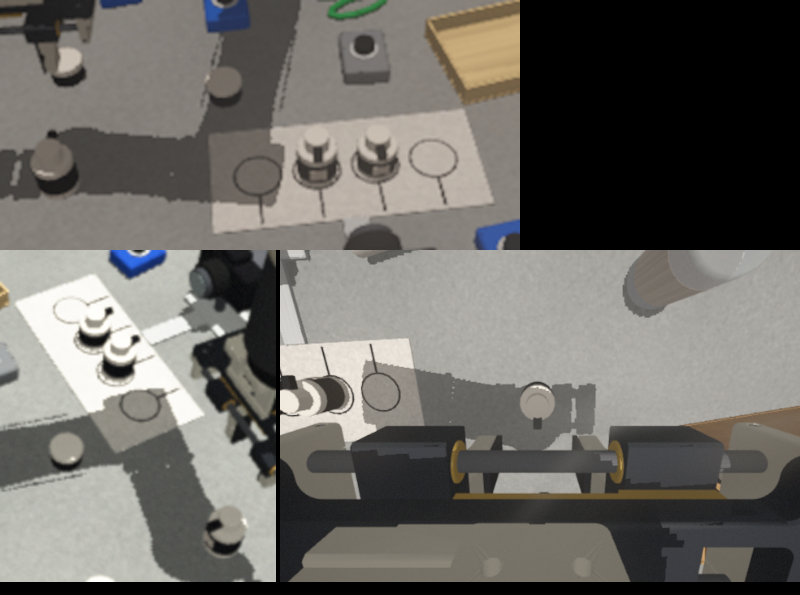

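J1 and J2 stand in rings 2 and 1, spouts to the camera. J3 is unmoved, with its spout along the tool's centreline. Grasping J3.

>>> carry_out:
  motion: [0, 0, 0, 0.1, -0.1, 0, 5, 0, 0, 0, 0, 0, 3.5, 5, 0, 0, 0, 0, 0, 3.5, 5, 0, 0, 0, 0, 0, 3.5, 5, 0, 0, 0, 0, 0, 2.5, 5, 0, 0, 0, 0, 0, 1, 5, 0, 0, 0, 0, 0, 0, 5, 0, 0, 0, 0, 0, 0, 5, 0, 0, 0, 0, 0, 0, 1, 0, 0, 0, 0, 0, 0, 1, 0, 0, 0, 0, 0, 0, 1, 0, 0, 0, 0, 0, 0, 1, 0, 0, 0, 0, 0, 0, 1, 0, 0, 0, 0, 0, 0, 1]

```text
time_s: 18.62
tcp_pos: [0.5949, -0.3503, 0.0606]
eef_rot: [179.9, -0.1, -4.0]
contact_force: [1.1, -1.8, 6.4]
gripper_width: 0.0288
```

>>> carry_out:
  motion: [0, 0, 0, 0, 0, -0.5, 1, 0, 0, 0, 0, 0, -1.5, 1, 0, 0, 0, 0, 0, -3, 1, 0, 0, 0, 0, 0, -3, 1, 0, 0, 0, 0, 0, -3, 1, 0, 0, 0, 0, 0, -3, 1, 0, 0, 0, 0, 0, 0, 1, 0, 0, 0, 0, 0, 0, 1]

```text
time_s: 19.28
tcp_pos: [0.5947, -0.3495, 0.2009]
eef_rot: [180.0, -0.2, -4.0]
contact_force: [-0.3, 1.1, -3.7]
gripper_width: 0.0295
```

```bash
python3 - <<'E'
from h import *
go(.621,-.1133,.2,-181)
E
```

```text
now [ 0.5947 -0.3495  0.2009] [180.   -0.2  -4. ] q [-14.  23.   1.  -0. -68. 100.] w 0.0295 F [-0.3  1.1 -3.7] t 19.2833
turn 177.0  shift x -2.22 y 23.66 z 0.09
```

>>> carry_out:
  motion: [0, 0, 7.08, 0, 0, 0, 1, 0, 0, 7.08, 0, 0, 0, 1, 0, 0, 7.08, 0, 0, 0, 1, 0, 0, 7.08, 0, 0, 0, 1, 0, 0, 7.08, 0, 0, 0, 1, 0, 0, 7.08, 0, 0, 0, 1, 0, 0, 7.08, 0, 0, 0, 1, 0, 0, 7.08, 0, 0, 0, 1, 0, 0, 7.08, 0, 0, 0, 1, 0, 0, 7.08, 0, 0, 0, 1, 0, 0, 7.08, 0, 0, 0, 1, 0, 0, 7.08, 0, 0, 0, 1, 0, 0, 7.08, 0, 0, 0, 1, 0, 0, 7.08, 0, 0, 0, 1, 0, 0, 7.08, 0, 0, 0, 1, 0, 0, 7.08, 0, 0, 0, 1, 0, 0, 7.08, 0, 0, 0, 1, 0, 0, 7.08, 0, 0, 0, 1, 0, 0, 7.08, 0, 0, 0, 1, 0, 0, 7.08, 0, 0, 0, 1]

```text
time_s: 20.95
tcp_pos: [0.5928, -0.3489, 0.1965]
eef_rot: [179.8, -0.1, -146.0]
contact_force: [0.4, -0.1, -2.2]
gripper_width: 0.0291
```

>>> carry_out:
  motion: [0, 0, 7.08, 0, 0, 0, 1, 0, 0, 7.08, 0, 0, 0, 1, 0, 0, 7.08, 0, 0, 0, 1, 0, 0, 7.08, 0, 0, 0, 1, 0, 0, 7.08, 0, 0, 0, 1, 0, 0, 0, -0.32, 3.38, 0, 1, 0, 0, 0, -0.32, 3.38, 0, 1, 0, 0, 0, -0.32, 3.38, 0, 1, 0, 0, 0, -0.32, 3.38, 0, 1, 0, 0, 0, -0.32, 3.38, 0, 1, 0, 0, 0, -0.32, 3.38, 0, 1, 0, 0, 0, -0.32, 3.38, 0, 1, 0, 0, 0, 0, 0, 0, 1, 0, 0, 0, 0, 0, 0, 1]

```text
time_s: 22.12
tcp_pos: [0.6196, -0.1113, 0.1972]
eef_rot: [180.0, -0.2, 179.2]
contact_force: [0.0, -0.0, -2.6]
gripper_width: 0.0291
```

```bash
python3 - <<'E'
from h import *
go(.621,-.1133,.0645,-181)
E
```

```text
now [ 0.6196 -0.1113  0.1972] [180.   -0.2 179.2] q [  8.  18.  -8.  -0. -65. -98.] w 0.0291 F [ 0.  -0.  -2.6] t 22.1167
turn 0.2  shift x -0.14 y -0.20 z 13.27
```

>>> carry_out:
  motion: [0, 0, 0, -0.1, -0.15, 0, 1, 0, 0, 0, 0, 0, 3, 1, 0, 0, 0, 0, 0, 3, 1, 0, 0, 0, 0, 0, 3, 1, 0, 0, 0, 0, 0, 2, 1, 0, 0, 0, 0, 0, 1, 1, 0, 0, 0, 0, 0, 0.5, 1, 0, 0, 0, 0, 0, 0.4, 1, 0, 0, 0, 0, 0, 0.2, 1, 0, 0, 0, 0, 0, 0.1, 1, 0, 0, 0, 0, 0, 0, 1, 0, 0, 0, 0, 0, 0, 1]

```text
time_s: 23.12
tcp_pos: [0.6222, -0.1149, 0.0681]
eef_rot: [180.0, 0.1, 179.0]
contact_force: [0.4, -0.6, -2.8]
gripper_width: 0.0289
```

>>> carry_out:
  motion: [0, 0, 0, 0.1, 0.15, 0.2, 1, 0, 0, 0, 0, 0, 0.1, 1, 0, 0, 0, 0, 0, 0.1, 1, 0, 0, 0, 0, 0, 0.1, 1, 0, 0, 0, 0, 0, 0.1, 1, 0, 0, 0, 0, 0, 0, 1, 0, 0, 0, 0, 0, 0, 1]

```text
time_s: 23.7
tcp_pos: [0.6219, -0.1132, 0.0637]
eef_rot: [-180.0, 0.2, 179.1]
contact_force: [-4.0, 3.6, 14.0]
gripper_width: 0.0291
```

>>> carry_out:
  motion: [0, 0, 0, 0, 0, 0, 4.5, 0, 0, 0, 0, 0, 0, 4.5, 0, 0, 0, 0, 0, 0, 4.5, 0, 0, 0, 0, 0, 0, 4.5, 0, 0, 0, 0, 0, -1, 4.5, 0, 0, 0, 0, 0, -3, 4.5, 0, 0, 0, 0, 0, -4, 4.5, 0, 0, 0, 0, 0, -4, 4.5, 0, 0, 0, 0, 0, -2, 4.5, 0, 0, 0, 2.9, 2.6, 0, 2, 0, 0, 0, 2.9, 2.6, 0, 0, 0, 0, 0, 2.9, 2.6, 0, 0, 0, 0, 0, 2.9, 2.6, 0, 0, 0, 0, 0, 2.9, 2.6, 0, 0, 0, 0, 0, 2.9, 2.6, 0, 0, 0, 0, 0, 0, 0, 0, 0, 0, 0, 0, 0, 0, 0, 0]

```text
time_s: 25.12
tcp_pos: [0.4486, 0.047, 0.2024]
eef_rot: [179.9, 0.1, 179.2]
contact_force: [1.2, -0.1, 0.4]
gripper_width: 0.0017
```

```bash
python3 - <<'E'
from h import *
go(.447,.045,.08,-181)
b=r.capture("side");w=r.capture("wrist");a=r.capture("scene")
np.save("pics/side6.npy",bgr(b));np.save("pics/scene6.npy",bgr(a))
A=crop(bgr(a),255,195,425,290,4.7);B=crop(bgr(b),255,130,405,240,3)
V=np.zeros((600,800,3),np.uint8);V[:A.shape[0]-170+0,:799]=A[:A.shape[0]-170,:799] if 0 else V[:A.shape[0]-170,:799]
A=cv2.resize(A,(480,270));B=cv2.resize(B,(430,315));W=cv2.resize(bgr(w),(360,225))
V[:270,:480]=A;V[275:590,:430]=B;V[275:500,435:795]=W;cv2.imwrite("pics/v6.png",V)
E
```

```text
now [0.4486 0.047  0.2024] [1.799e+02 1.000e-01 1.792e+02] q [  31.   -0.  -28.    0.  -62. -122.] w 0.0017 F [ 1.2 -0.1  0.4] t 25.1167
turn 0.2  shift x 0.16 y -0.20 z 12.24
```

View pics/v6.png

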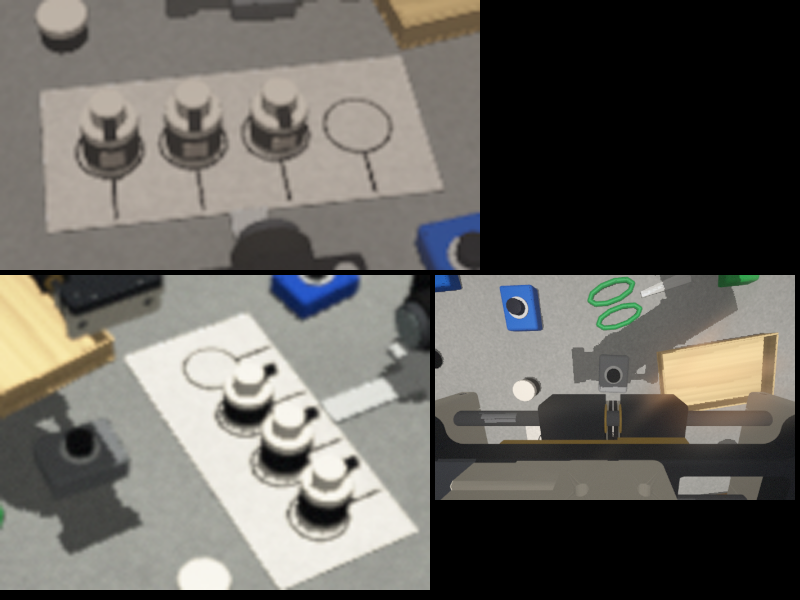

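All three stand centred in rings 0–2, with spouts along the lines to the camera. The release button is at wrist (316,178). Next I fix its position.

```bash
python3 - <<'E'
from h import *
a=r.capture("scene");b=r.capture("side");w=r.capture("wrist")
g=bgr(w)[140:215,270:370].max(2);m=(g<45).astype(np.uint8)
k,l,s,c=cv2.connectedComponentsWithStats(m)
for i in range(1,k):
    if s[i,4]>60:print(s[i],c[i]+[270,140])
print(multi([(a,(346.8,181.5)),(b,(282.7,188.4)),(w,(316.4,177.8))]))
for c,p in((a,(346.8,181.5)),(b,(282.7,188.4)),(w,(316.4,177.8))):print(plane(c,p,.044))
go(.447,.045,.055,-181)
E
```

```text
[ 37  27  23  23 285] [318.02807018 177.64210526]
(array([0.4451, 0.0465, 0.0359]), [0.002, 0.0021, 0.0027])
[0.4535 0.0467 0.044 ]
[0.4446 0.0396 0.044 ]
[0.4413 0.045  0.044 ]
now [0.4499 0.0448 0.2008] [-180.    -0.   178.9] q [  31.    0.  -28.    0.  -61. -122.] w 0.0001 F [ 0.5 -0.2 -0.1] t 25.4167
turn -0.1  shift x 0.29 y 0.01 z 14.58
```

>>> carry_out:
  motion: [0, 0, 0, 0.35, 0.05, 0, 0, 0, 0, 0, 0, 0, 3.5, 0, 0, 0, 0, 0, 0, 3.5, 0, 0, 0, 0, 0, 0, 3.5, 0, 0, 0, 0, 0, 0, 2.5, 0, 0, 0, 0, 0, 0, 1.5, 0, 0, 0, 0, 0, 0, 0.5, 0, 0, 0, 0, 0, 0, 0, 0, 0, 0, 0, 0, 0, 0, 0]

```text
time_s: 26.17
tcp_pos: [0.4464, 0.0461, 0.0515]
eef_rot: [-180.0, 0.0, 179.0]
contact_force: [0.3, 0.1, -0.1]
gripper_width: 0.0004
```

>>> carry_out:
  motion: [0, 0, 0, 0, 0, 0.2, 0, 0, 0, 0, 0, 0, 0.2, 0, 0, 0, 0, 0, 0, 0, 0, 0, 0, 0, 0, 0, 0, 0]

```text
time_s: 26.5
tcp_pos: [0.4461, 0.0463, 0.0476]
eef_rot: [180.0, 0.1, 179.0]
contact_force: [-0.1, 0.9, 0.2]
gripper_width: 0.0003
```

>>> carry_out:
  motion: [0, 0, 0, 0, 0, 0.2, 0, 0, 0, 0, 0, 0, 0.2, 0, 0, 0, 0, 0, 0, 0, 0, 0, 0, 0, 0, 0, 0, 0]

```text
time_s: 26.83
tcp_pos: [0.4461, 0.0463, 0.0431]
eef_rot: [180.0, 0.0, 179.0]
contact_force: [0.2, 1.1, 0.9]
gripper_width: 0.0003
```

>>> carry_out:
  motion: [0, 0, 0, 0, 0, 0.2, 0, 0, 0, 0, 0, 0, 0.1, 0, 0, 0, 0, 0, 0, 0, 0, 0, 0, 0, 0, 0, 0, 0]

```text
time_s: 27.17
tcp_pos: [0.4461, 0.0463, 0.0401]
eef_rot: [180.0, 0.0, 179.0]
contact_force: [1.3, 0.7, 1.3]
gripper_width: 0.0008
```

>>> carry_out:
  motion: [0, 0, 0, 0, 0, 0.1, 0, 0, 0, 0, 0, 0, 0, 0, 0, 0, 0, 0, 0, 0, 0]

```text
time_s: 27.42
tcp_pos: [0.4461, 0.0463, 0.0393]
eef_rot: [180.0, 0.0, 179.0]
contact_force: [0.7, 0.6, 4.7]
gripper_width: 0.0003
```

>>> carry_out:
  motion: [0, 0, 0, 0, 0, 0.05, 0, 0, 0, 0, 0, 0, 0, 0, 0, 0, 0, 0, 0, 0, 0]

```text
time_s: 27.67
tcp_pos: [0.4462, 0.0463, 0.039]
eef_rot: [180.0, 0.0, 179.0]
contact_force: [-1.0, 0.5, 8.2]
gripper_width: 0.0005
```

Halfway stop found: z 0.039 m, about 5–8 N. I ease off slightly, hold 1.2 s, then press fully.

>>> carry_out:
  motion: [0, 0, 0, 0, 0, -0.03, 0, 0, 0, 0, 0, 0, 0, 0, 0, 0, 0, 0, 0, 0, 0, 0, 0, 0, 0, 0, 0, 0, 0, 0, 0, 0, 0, 0, 0, 0, 0, 0, 0, 0, 0, 0, 0, 0, 0, 0, 0, 0, 0, 0, 0, 0, 0, 0, 0, 0, 0, 0, 0, 0, 0, 0, 0, 0, 0, 0, 0, 0, 0, 0, 0, 0, 0, 0, 0, 0, 0, 0, 0, 0, 0, 0, 0, 0, 0, 0, 0, 0, 0, 0, 0, 0, 0, 0, 0, 0, 0, 0]

```text
time_s: 28.83
tcp_pos: [0.4462, 0.0463, 0.0392]
eef_rot: [180.0, 0.0, 179.0]
contact_force: [-0.5, 1.3, 6.3]
gripper_width: 0.0002
```

>>> carry_out:
  motion: [0, 0, 0, 0, 0, 0.2, 0, 0, 0, 0, 0, 0, 0.2, 0, 0, 0, 0, 0, 0, 0.2, 0, 0, 0, 0, 0, 0, 0.1, 0, 0, 0, 0, 0, 0, 0, 0, 0, 0, 0, 0, 0, 0, 0, 0, 0, 0, 0, 0, 0, 0, 0, 0, 0, 0, 0, 0, 0]

```text
time_s: 29.5
tcp_pos: [0.4464, 0.0463, 0.0336]
eef_rot: [180.0, 0.1, 179.1]
contact_force: [-7.1, -0.6, 28.7]
gripper_width: 0.0001
```

>>> carry_out:
  motion: [0, 0, 0, 0, 0, -0.5, 0, 0, 0, 0, 0, 0, -1, 0, 0, 0, 0, 0, 0, -3, 0, 0, 0, 0, 0, 0, -4, 0, 0, 0, 0, 0, 0, -4, 0, 0, 0, 0, 0, 0, -4, 0, 0, 0, 0, 0, 0, 0, 0, 0, 0, 0, 0, 0, 0, 0]

```text
time_s: 30.17
tcp_pos: [0.4466, 0.0466, 0.1989]
eef_rot: [179.9, 0.2, 179.0]
contact_force: [-0.4, 0.4, -2.0]
gripper_width: 0.0004
```

```bash
python3 - <<'E'
from h import *
b=bgr(r.capture("side"));a=bgr(r.capture("scene"))
for n,x,y,(x0,y0,x1,y1) in(("scene",a,np.load("pics/scene6.npy"),(260,215,425,280)),("side",b,np.load("pics/side6.npy"),(315,140,405,240))):
    d=cv2.absdiff(x,y)[y0:y1,x0:x1].max(2);print(n,d.max(),(d>60).sum(),d.mean())
go(.6234,-.1133,.2,-181)
E
```

```text
scene 2 0 0.5548717948717948
side 9 0 1.4912222222222222
now [0.445  0.0458 0.1961] [-1.80e+02 -1.00e-01  1.79e+02] q [  31.    0.  -29.   -0.  -61. -122.] w 0.0004 F [-0.3 -0.7 -0.4] t 30.2667
turn -0.0  shift x -18.12 y -15.60 z -0.39
```

Jars unchanged through the exposure. Putting away J3 first.

>>> carry_out:
  motion: [0, 0, 0, -2.55, -2.25, 0, 5, 0, 0, 0, -2.55, -2.25, 0, 5, 0, 0, 0, -2.55, -2.25, 0, 5, 0, 0, 0, -2.55, -2.25, 0, 5, 0, 0, 0, -2.55, -2.25, 0, 5, 0, 0, 0, -2.55, -2.25, 0, 5, 0, 0, 0, -2.55, -2.25, 0, 5, 0, 0, 0, 0, 0, 0, 5, 0, 0, 0, 0, 0, 3.5, 5, 0, 0, 0, 0, 0, 3.5, 5, 0, 0, 0, 0, 0, 1.5, 5, 0, 0, 0, 0, 0, 0, 5, 0, 0, 0, 0, 0, 0, 5]

```text
time_s: 31.35
tcp_pos: [0.6203, -0.1147, 0.1097]
eef_rot: [-180.0, -0.3, 179.0]
contact_force: [-0.1, 0.5, 0.9]
gripper_width: 0.05
```

```bash
python3 - <<'E'
from h import *
go(.622,-.1132,.0605,-181)
E
```

```text
now [ 0.6203 -0.1147  0.1097] [-180.    -0.3  179. ] q [  7.  22. -13.   0. -55. -98.] w 0.05 F [-0.1  0.5  0.9] t 31.35
turn 0.0  shift x -0.17 y 0.15 z 4.92
```

>>> carry_out:
  motion: [0, 0, 0, -0.15, 0.15, 2, 5, 0, 0, 0, 0, 0, 2, 5, 0, 0, 0, 0, 0, 0.9, 5, 0, 0, 0, 0, 0, 0, 5, 0, 0, 0, 0, 0, 0, 1, 0, 0, 0, 0, 0, 0, 1, 0, 0, 0, 0, 0, 0, 1, 0, 0, 0, 0, 0, 0, 1, 0, 0, 0, 0, 0, 0, 1, 0, 0, 0, 0, 0, 0, 1]

```text
time_s: 32.18
tcp_pos: [0.624, -0.1128, 0.0641]
eef_rot: [180.0, 0.1, 179.0]
contact_force: [0.0, 2.5, 6.0]
gripper_width: 0.029
```

>>> carry_out:
  motion: [0, 0, 0, 0, 0, -0.5, 1, 0, 0, 0, 0, 0, -1.5, 1, 0, 0, 0, 0, 0, -3, 1, 0, 0, 0, 0, 0, -3, 1, 0, 0, 0, 0, 0, -3, 1, 0, 0, 0, 0, 0, -3, 1, 0, 0, 0, 0, 0, 0, 1, 0, 0, 0, 0, 0, 0, 1]

```text
time_s: 32.85
tcp_pos: [0.6237, -0.1129, 0.2048]
eef_rot: [180.0, 0.2, 179.0]
contact_force: [-0.8, 0.1, -4.2]
gripper_width: 0.0289
```

```bash
python3 - <<'E'
from h import *
go(.4465,.3376,.2,-181)
E
```

```text
now [ 0.6237 -0.1129  0.2048] [180.    0.2 179. ] q [  7.  17.  -7.  -0. -66. -98.] w 0.0289 F [-0.8  0.1 -4.2] t 32.85
turn -0.0  shift x 18.50 y 44.74 z 0.48
```

>>> carry_out:
  motion: [0, 0, 0, 1.32, 3.2, 0, 1, 0, 0, 0, 1.32, 3.2, 0, 1, 0, 0, 0, 1.32, 3.2, 0, 1, 0, 0, 0, 1.32, 3.2, 0, 1, 0, 0, 0, 1.32, 3.2, 0, 1, 0, 0, 0, 1.32, 3.2, 0, 1, 0, 0, 0, 1.32, 3.2, 0, 1, 0, 0, 0, 1.32, 3.2, 0, 1, 0, 0, 0, 1.32, 3.2, 0, 1, 0, 0, 0, 1.32, 3.2, 0, 1, 0, 0, 0, 1.32, 3.2, 0, 1, 0, 0, 0, 1.32, 3.2, 0, 1, 0, 0, 0, 1.32, 3.2, 0, 1, 0, 0, 0, 1.34, 3.2, 0, 1, 0, 0, 0, 0, 0, 0, 1, 0, 0, 0, 0, 0, 0, 1]

```text
time_s: 34.18
tcp_pos: [0.4444, 0.3389, 0.201]
eef_rot: [-179.9, -0.1, 179.1]
contact_force: [0.3, -0.3, -2.0]
gripper_width: 0.0286
```

>>> carry_out:
  motion: [0, 0, 0, 0, 0, 2.5, 1, 0, 0, 0, 0, 0, 2.5, 1, 0, 0, 0, 0, 0, 0, 1, 0, 0, 0, 0, 0, 0, 1]

```text
time_s: 34.52
tcp_pos: [0.4454, 0.3361, 0.1513]
eef_rot: [-179.8, -0.2, 178.9]
contact_force: [0.1, 0.1, -1.1]
gripper_width: 0.0292
```

```bash
python3 - <<'E'
from h import *
go(.4465,.3376,.0685,-181)
a=r.capture("scene");b=r.capture("side")
V=np.hstack([crop(bgr(a),360,120,500,250,2.8),cv2.resize(crop(bgr(b),195,80,315,190,3),(397,364))]);cv2.imwrite("pics/v7.png",V)
E
```

```text
now [0.4454 0.3361 0.1513] [-179.8   -0.2  178.9] q [  57.   13.  -20.   -0.  -57. -148.] w 0.0292 F [ 0.1  0.1 -1.1] t 34.5167
turn -0.1  shift x -0.11 y 0.15 z 8.28
```

View pics/v7.png

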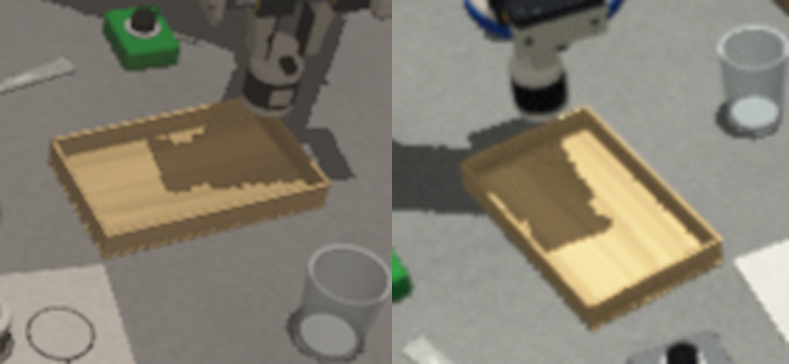

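The side view puts the tray centre near (0.453,0.252) and scene near (0.458,0.2635). I use the mean and move the jar 1.1 cm inward from the end wall.

>>> carry_out:
  motion: [0, 0, 0, 0, -1.1, 0, 1, 0, 0, 0, 0, 0, 2.5, 1, 0, 0, 0, 0, 0, 2.5, 1, 0, 0, 0, 0, 0, 1.5, 1, 0, 0, 0, 0, 0, 0.8, 1, 0, 0, 0, 0, 0, 0.4, 1, 0, 0, 0, 0, 0, 0.3, 1, 0, 0, 0, 0, 0, 0, 1, 0, 0, 0, 0, 0, 0, 1]

```text
time_s: 35.37
tcp_pos: [0.4463, 0.3277, 0.0739]
eef_rot: [179.9, 0.1, 179.0]
contact_force: [-0.2, 0.1, -1.9]
gripper_width: 0.0292
```

>>> carry_out:
  motion: [0, 0, 0, 0, 0, 0.15, 1, 0, 0, 0, 0, 0, 0.15, 1, 0, 0, 0, 0, 0, 0.1, 1, 0, 0, 0, 0, 0, 0, 1]

```text
time_s: 35.7
tcp_pos: [0.4457, 0.3272, 0.0688]
eef_rot: [180.0, -0.0, 179.0]
contact_force: [-0.3, 0.5, -2.5]
gripper_width: 0.0291
```

>>> carry_out:
  motion: [0, 0, 0, 0, 0, 0.1, 1, 0, 0, 0, 0, 0, 0.1, 1, 0, 0, 0, 0, 0, 0.1, 1, 0, 0, 0, 0, 0, 0, 1]

```text
time_s: 36.03
tcp_pos: [0.4457, 0.3271, 0.0656]
eef_rot: [-180.0, -0.0, 179.0]
contact_force: [0.2, 0.2, -2.6]
gripper_width: 0.0292
```

>>> carry_out:
  motion: [0, 0, 0, 0, 0, 0.1, 1, 0, 0, 0, 0, 0, 0.05, 1, 0, 0, 0, 0, 0, 0, 1]

```text
time_s: 36.28
tcp_pos: [0.446, 0.3275, 0.0654]
eef_rot: [180.0, 0.0, 179.0]
contact_force: [-3.7, -1.7, 6.7]
gripper_width: 0.0289
```

>>> carry_out:
  motion: [0, 0, 0, 0, 0, 0, 4.5, 0, 0, 0, 0, 0, 0, 4.5, 0, 0, 0, 0, 0, 0, 4.5, 0, 0, 0, 0, 0, 0, 4.5, 0, 0, 0, 0, 0, -1, 4.5, 0, 0, 0, 0, 0, -3, 4.5, 0, 0, 0, 0, 0, -4, 4.5, 0, 0, 0, 0, 0, -4, 4.5, 0, 0, 0, 0, 0, -1.5, 4.5, 0, 0, 0, 0, 0, 0, 4.5]

```text
time_s: 37.12
tcp_pos: [0.4476, 0.329, 0.2054]
eef_rot: [179.6, 0.3, 179.0]
contact_force: [0.8, 0.6, 0.1]
gripper_width: 0.045
```

```bash
python3 - <<'E'
from h import *
b=bgr(r.capture("side"));y=np.load("pics/side6.npy");a=bgr(r.capture("scene"));z=np.load("pics/scene6.npy")
x0,y0,x1,y1=325,140,362,205;print("J1,J2 same?",cv2.absdiff(b,y)[y0:y1,x0:x1].max(),cv2.absdiff(a,z)[220:260,305:370].max())
go(.624,-.0416,.2,-181)
E
```

```text
J1,J2 same? 93 20
now [0.4459 0.3275 0.2007] [1.799e+02 1.000e-01 1.790e+02] q [  57.   10.  -17.   -0.  -63. -148.] w 0.0451 F [-0.9  0.4 -1. ] t 37.2167
turn -0.0  shift x -18.46 y -36.59 z 0.07
```

>>> carry_out:
  motion: [0, 0, 0, -1.68, -3.33, 0, 5, 0, 0, 0, -1.68, -3.33, 0, 5, 0, 0, 0, -1.68, -3.33, 0, 5, 0, 0, 0, -1.68, -3.33, 0, 5, 0, 0, 0, -1.68, -3.33, 0, 5, 0, 0, 0, -1.68, -3.33, 0, 5, 0, 0, 0, -1.68, -3.33, 0, 5, 0, 0, 0, -1.68, -3.33, 0, 5, 0, 0, 0, -1.68, -3.33, 0, 5, 0, 0, 0, -1.68, -3.33, 0, 5, 0, 0, 0, -1.68, -3.33, 0, 5, 0, 0, 0, 0, 0, 0, 5, 0, 0, 0, 0, 0, 3.5, 5, 0, 0, 0, 0, 0, 3.5, 5, 0, 0, 0, 0, 0, 2, 5, 0, 0, 0, 0, 0, 0, 5, 0, 0, 0, 0, 0, 0, 5]

```text
time_s: 38.63
tcp_pos: [0.623, -0.0426, 0.1078]
eef_rot: [-179.9, -0.2, 179.0]
contact_force: [0.3, 0.3, 1.5]
gripper_width: 0.0501
```

```bash
python3 - <<'E'
from h import *
go(.624,-.0416,.0605,-181)
E
```

```text
now [ 0.623  -0.0426  0.1078] [-179.9   -0.2  179. ] q [  14.   22.  -14.    0.  -54. -105.] w 0.0501 F [0.3 0.3 1.5] t 38.6333
turn 0.0  shift x -0.10 y 0.11 z 4.73
```

>>> carry_out:
  motion: [0, 0, 0, -0.1, 0.1, 2, 5, 0, 0, 0, 0, 0, 2, 5, 0, 0, 0, 0, 0, 0.7, 5, 0, 0, 0, 0, 0, 0, 5, 0, 0, 0, 0, 0, 0, 1, 0, 0, 0, 0, 0, 0, 1, 0, 0, 0, 0, 0, 0, 1, 0, 0, 0, 0, 0, 0, 1, 0, 0, 0, 0, 0, 0, 1, 0, 0, 0, 0, 0, 0, 1]

```text
time_s: 39.47
tcp_pos: [0.6259, -0.0413, 0.0636]
eef_rot: [180.0, 0.1, 179.0]
contact_force: [-0.7, 0.3, 6.1]
gripper_width: 0.0289
```

>>> carry_out:
  motion: [0, 0, 0, 0, 0, -0.5, 1, 0, 0, 0, 0, 0, -1.5, 1, 0, 0, 0, 0, 0, -3, 1, 0, 0, 0, 0, 0, -3, 1, 0, 0, 0, 0, 0, -3, 1, 0, 0, 0, 0, 0, -3, 1, 0, 0, 0, 0, 0, 0, 1, 0, 0, 0, 0, 0, 0, 1]

```text
time_s: 40.13
tcp_pos: [0.6258, -0.041, 0.2043]
eef_rot: [179.9, 0.2, 179.0]
contact_force: [-1.2, -0.0, -3.0]
gripper_width: 0.0288
```

```bash
python3 - <<'E'
from h import *
go(.456,.258,.2,-181)
E
```

```text
now [ 0.6258 -0.041   0.2043] [179.9   0.2 179. ] q [  14.   17.   -8.   -0.  -65. -105.] w 0.0288 F [-1.2 -0.  -3. ] t 40.1333
turn -0.0  shift x 17.50 y 29.60 z 0.43
```

>>> carry_out:
  motion: [0, 0, 0, 1.75, 2.96, 0, 1, 0, 0, 0, 1.75, 2.96, 0, 1, 0, 0, 0, 1.75, 2.96, 0, 1, 0, 0, 0, 1.75, 2.96, 0, 1, 0, 0, 0, 1.75, 2.96, 0, 1, 0, 0, 0, 1.75, 2.96, 0, 1, 0, 0, 0, 1.75, 2.96, 0, 1, 0, 0, 0, 1.75, 2.96, 0, 1, 0, 0, 0, 1.75, 2.96, 0, 1, 0, 0, 0, 1.75, 2.96, 0, 1, 0, 0, 0, 0, 0, 0, 1, 0, 0, 0, 0, 0, 0, 1, 0, 0, 0, 0, 0, 3, 1, 0, 0, 0, 0, 0, 3, 1, 0, 0, 0, 0, 0, 3, 1, 0, 0, 0, 0, 0, 2.5, 1, 0, 0, 0, 0, 0, 1, 1, 0, 0, 0, 0, 0, 0, 1, 0, 0, 0, 0, 0, 0, 1]

```text
time_s: 41.72
tcp_pos: [0.4557, 0.2571, 0.0773]
eef_rot: [-179.9, -0.0, 179.0]
contact_force: [0.2, 0.1, -1.6]
gripper_width: 0.0288
```

>>> carry_out:
  motion: [0, 0, 0, 0, 0, 0.5, 1, 0, 0, 0, 0, 0, 0.3, 1, 0, 0, 0, 0, 0, 0.15, 1, 0, 0, 0, 0, 0, 0.1, 1, 0, 0, 0, 0, 0, 0.1, 1, 0, 0, 0, 0, 0, 0, 1, 0, 0, 0, 0, 0, 0, 1]

```text
time_s: 42.3
tcp_pos: [0.4554, 0.2578, 0.066]
eef_rot: [180.0, 0.0, 179.0]
contact_force: [-0.5, -0.3, -1.8]
gripper_width: 0.0291
```

>>> carry_out:
  motion: [0, 0, 0, 0, 0, 0.1, 1, 0, 0, 0, 0, 0, 0, 1, 0, 0, 0, 0, 0, 0, 1]

```text
time_s: 42.55
tcp_pos: [0.4554, 0.2577, 0.0649]
eef_rot: [-180.0, 0.0, 179.0]
contact_force: [0.7, 0.3, -2.4]
gripper_width: 0.0296
```

>>> carry_out:
  motion: [0, 0, 0, 0, 0, 0.1, 1, 0, 0, 0, 0, 0, 0.05, 1, 0, 0, 0, 0, 0, 0, 1]

```text
time_s: 42.8
tcp_pos: [0.4557, 0.2579, 0.0647]
eef_rot: [180.0, 0.1, 179.0]
contact_force: [-3.2, -1.7, 12.2]
gripper_width: 0.029
```

Contact. Release J2, then go for J1.

>>> carry_out:
  motion: [0, 0, 0, 0, 0, 0, 4.5, 0, 0, 0, 0, 0, 0, 4.5, 0, 0, 0, 0, 0, 0, 4.5, 0, 0, 0, 0, 0, 0, 4.5, 0, 0, 0, 0, 0, -1, 4.5, 0, 0, 0, 0, 0, -3, 4.5, 0, 0, 0, 0, 0, -4, 4.5, 0, 0, 0, 0, 0, -4, 4.5, 0, 0, 0, 0, 0, -1.5, 4.5, 0, 0, 0, 0, 0, 0, 4.5, 0, 0, 0, 0, 0, 0, 4.5]

```text
time_s: 43.72
tcp_pos: [0.4557, 0.2581, 0.2002]
eef_rot: [179.9, 0.1, 179.0]
contact_force: [0.8, 0.4, -0.5]
gripper_width: 0.0449
```

```bash
python3 - <<'E'
from h import *
a=bgr(r.capture("scene"));z=np.load("pics/scene6.npy")
print("J1 same?",cv2.absdiff(a,z)[220:255,338:370].max())
go(.624,.0311,.2,-181)
E
```

```text
J1 same? 5
now [0.4551 0.2576 0.1988] [180.   0. 179.] q [  51.    7.  -21.   -0.  -62. -142.] w 0.0449 F [ 0.6  1.  -1.5] t 43.7667
turn -0.0  shift x -17.28 y -22.35 z -0.12
```

>>> carry_out:
  motion: [0, 0, 0, -2.15, -2.79, 0, 5, 0, 0, 0, -2.15, -2.79, 0, 5, 0, 0, 0, -2.15, -2.79, 0, 5, 0, 0, 0, -2.15, -2.79, 0, 5, 0, 0, 0, -2.15, -2.79, 0, 5, 0, 0, 0, -2.15, -2.79, 0, 5, 0, 0, 0, -2.15, -2.79, 0, 5, 0, 0, 0, -2.15, -2.79, 0, 5, 0, 0, 0, 0, 0, 0, 5, 0, 0, 0, 0, 0, 3.5, 5, 0, 0, 0, 0, 0, 3.5, 5, 0, 0, 0, 0, 0, 3, 5, 0, 0, 0, 0, 0, 0, 5, 0, 0, 0, 0, 0, 0, 5]

```text
time_s: 44.93
tcp_pos: [0.6219, 0.0309, 0.0963]
eef_rot: [-179.9, -0.3, 179.0]
contact_force: [0.7, 0.1, 1.3]
gripper_width: 0.0499
```

```bash
python3 - <<'E'
from h import *
go(.624,.0311,.0505,-181)
E
```

```text
now [0.6219 0.0309 0.0963] [-179.9   -0.3  179. ] q [  21.   22.  -15.    0.  -53. -112.] w 0.0499 F [0.7 0.1 1.3] t 44.9333
turn 0.0  shift x -0.21 y 0.03 z 4.58
```

>>> carry_out:
  motion: [0, 0, 0, -0.15, 0, 2, 5, 0, 0, 0, 0, 0, 2, 5, 0, 0, 0, 0, 0, 0.6, 5, 0, 0, 0, 0, 0, 0, 5, 0, 0, 0, 0, 0, 0, 1, 0, 0, 0, 0, 0, 0, 1, 0, 0, 0, 0, 0, 0, 1, 0, 0, 0, 0, 0, 0, 1, 0, 0, 0, 0, 0, 0, 1, 0, 0, 0, 0, 0, 0, 1]

```text
time_s: 45.77
tcp_pos: [0.6257, 0.0316, 0.0536]
eef_rot: [180.0, 0.1, 179.0]
contact_force: [-0.1, -1.0, 6.8]
gripper_width: 0.0288
```

>>> carry_out:
  motion: [0, 0, 0, 0, 0, -0.5, 1, 0, 0, 0, 0, 0, -1.5, 1, 0, 0, 0, 0, 0, -3, 1, 0, 0, 0, 0, 0, -3, 1, 0, 0, 0, 0, 0, -3, 1, 0, 0, 0, 0, 0, -3, 1, 0, 0, 0, 0, 0, -1, 1, 0, 0, 0, 0, 0, 0, 1, 0, 0, 0, 0, 0, 0, 1]

```text
time_s: 46.52
tcp_pos: [0.6244, 0.0317, 0.2017]
eef_rot: [180.0, -0.0, 179.0]
contact_force: [0.3, 0.7, -2.9]
gripper_width: 0.0292
```

```bash
python3 - <<'E'
from h import *
go(.4665,.189,.2,-181)
E
```

```text
now [0.6244 0.0317 0.2017] [180.  -0. 179.] q [  21.   17.   -8.   -0.  -65. -112.] w 0.0292 F [ 0.3  0.7 -2.9] t 46.5167
turn -0.0  shift x 16.06 y 15.45 z 0.17
```

>>> carry_out:
  motion: [0, 0, 0, 2.3, 2.2, 0, 1, 0, 0, 0, 2.3, 2.2, 0, 1, 0, 0, 0, 2.3, 2.2, 0, 1, 0, 0, 0, 2.3, 2.2, 0, 1, 0, 0, 0, 2.3, 2.2, 0, 1, 0, 0, 0, 2.3, 2.2, 0, 1, 0, 0, 0, 2.3, 2.2, 0, 1, 0, 0, 0, 0, 0, 0, 1, 0, 0, 0, 0, 0, 0, 1, 0, 0, 0, 0, 0, 3, 1, 0, 0, 0, 0, 0, 3, 1, 0, 0, 0, 0, 0, 3, 1, 0, 0, 0, 0, 0, 2.5, 1, 0, 0, 0, 0, 0, 1.5, 1, 0, 0, 0, 0, 0, 0.5, 1, 0, 0, 0, 0, 0, 0, 1, 0, 0, 0, 0, 0, 0, 1]

```text
time_s: 47.93
tcp_pos: [0.467, 0.1879, 0.0672]
eef_rot: [-179.9, -0.0, 179.0]
contact_force: [0.1, 0.7, -1.4]
gripper_width: 0.0288
```

>>> carry_out:
  motion: [0, 0, 0, 0, 0, 0.5, 1, 0, 0, 0, 0, 0, 0.3, 1, 0, 0, 0, 0, 0, 0.2, 1, 0, 0, 0, 0, 0, 0.1, 1, 0, 0, 0, 0, 0, 0, 1, 0, 0, 0, 0, 0, 0, 1]

```text
time_s: 48.43
tcp_pos: [0.4667, 0.1884, 0.0566]
eef_rot: [180.0, 0.0, 179.0]
contact_force: [-0.4, -0.7, -3.0]
gripper_width: 0.0293
```

>>> carry_out:
  motion: [0, 0, 0, 0, 0, 0.1, 1, 0, 0, 0, 0, 0, 0.05, 1, 0, 0, 0, 0, 0, 0, 1]

```text
time_s: 48.68
tcp_pos: [0.4667, 0.1884, 0.055]
eef_rot: [180.0, 0.0, 179.0]
contact_force: [-0.9, 0.1, -1.2]
gripper_width: 0.0292
```

>>> carry_out:
  motion: [0, 0, 0, 0, 0, 0.1, 1, 0, 0, 0, 0, 0, 0.05, 1, 0, 0, 0, 0, 0, 0, 1]

```text
time_s: 48.93
tcp_pos: [0.4669, 0.1885, 0.0548]
eef_rot: [180.0, 0.0, 179.0]
contact_force: [-6.6, -0.2, 15.1]
gripper_width: 0.0291
```

>>> carry_out:
  motion: [0, 0, 0, 0, 0, 0, 4.2, 0, 0, 0, 0, 0, 0, 4.2, 0, 0, 0, 0, 0, 0, 4.2, 0, 0, 0, 0, 0, 0, 4.2, 0, 0, 0, 0, 0, -1, 4.2, 0, 0, 0, 0, 0, -3, 4.2, 0, 0, 0, 0, 0, -4, 4.2, 0, 0, 0, 0, 0, -4, 4.2, 0, 0, 0, 0, 0, -4, 4.2, 0, 0, 0, -1, -3.5, 0, 4.2, 0, 0, 0, -1, -3.5, 0, 4.2, 0, 0, 0, -1, -3.5, 0, 4.2, 0, 0, 0, -1, -3.5, 0, 4.2, 0, 0, 0, -1, -3.5, 0, 4.2, 0, 0, 0, -1, -3.5, 0, 4.2, 0, 0, 0, 0, 0, 0, 4.2, 0, 0, 0, 0, 0, 0, 4.2]

```text
time_s: 50.35
tcp_pos: [0.523, -0.0247, 0.2137]
eef_rot: [-180.0, -0.0, 178.8]
contact_force: [-0.0, -0.6, 0.1]
gripper_width: 0.042
```

```bash
python3 - <<'E'
from h import *
a=r.capture("scene");b=r.capture("side")
V=np.hstack([crop(bgr(a),165,130,500,270,1.2)[:168],]);A=crop(bgr(a),360,120,500,250,3);B=cv2.resize(crop(bgr(b),195,80,315,190,3),(375,390))
C=crop(bgr(a),170,130,570,215,1.98);V=np.zeros((600,800,3),np.uint8);V[:390,:420]=A;V[:390,422:797]=B;V[395:395+C.shape[0],:C.shape[1]]=C[:205,:800];cv2.imwrite("pics/v8.png",V)
go(.5,0,.2,-181)
E
```

```text
now [ 0.5229 -0.0228  0.2137] [180.   0. 179.] q [  19.    7.  -19.   -0.  -64. -110.] w 0.0419 F [ 0.2  0.7 -0.5] t 50.45
turn -0.0  shift x 2.33 y 2.24 z 1.37
```

View pics/v8.png

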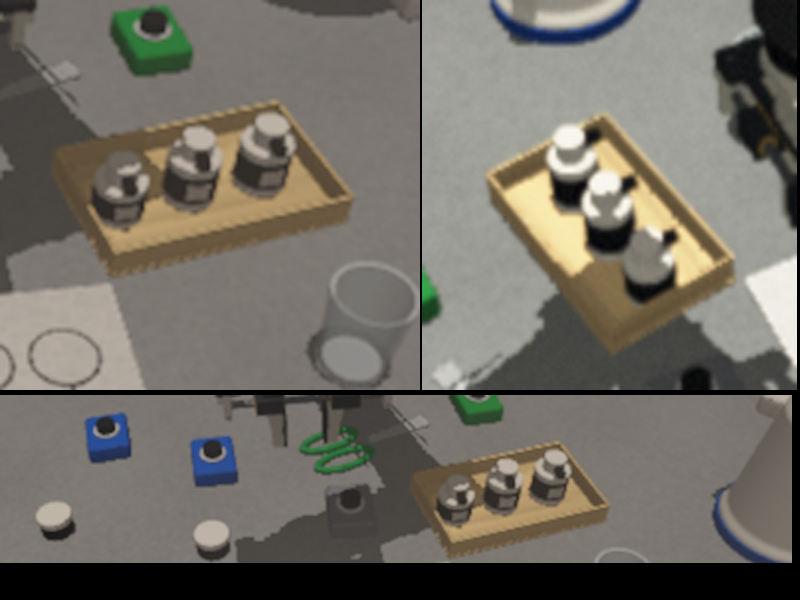

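All three jars stand upright on the tray floor. The pots, tumbler and release look untouched, and no fourth spouted jar shows in any view. Handing in.

```bash
python3 - <<'E'
from plant import r
print(r.close_job(), r.get_state()["contact_force"])
E
```

```text
the job is handed in; nothing more can be done
the job is handed in; nothing more can be done
```

I found three spouted jars, photographed them and put them away upright in the tray, then handed the job in at about 50 s; no verdict is reported.

**Photo:** The two 70 mm jars stood on rings 0 and 1 and the 60 mm jar on ring 2, all with spouts along the lines to the camera. Pictures before and after the press showed no jar had moved. I held the button at the halfway stop for about 1.2 s (z 0.039 m, 5–8 N). I then pressed it to the hard stop (z 0.034 m, 29 N) and let it come up.

**End state:** The last picture shows all three jars upright in the tray. The pots, tumbler and other things look to be where they were, the button is up, and the gripper is clear at about 0.21 m.

**Disagreements:**
- Heights measured from two views came out about 3–8 mm below the given ones, so I set the grasp and placing heights by contact force.
- The scene and wrist cameras differed by about 4 mm in x. The scene and side views differed by about 12 mm on the tray centre, so I used the mean and moved the end jar inward.
- I saw no jar knocked aside.

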